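Get the boxed-in moisture tin onto the balance

TASK

The aluminium moisture tin at the back of the wooden carrier has to be weighed: first lift all three sample tubes that hem it in over to the steel pan, standing upright inside it, then set the tin in the middle of the balance's round plate. After that put each tube back upright in the carrier on the very mark where it stood at the start. Keep tubes and tin upright, set them down without dropping them, and leave the jar, the tape and the brush alone.

Things in the scene. Friction and masses are not known exactly. Their poses are not given: they have to be found in the camera images.
- tube_red: sample tube with a red top cap: an upright closed cylinder, 108 mm tall, dark grey wall 50 mm in diameter, caps 53 mm in diameter (black bottom cap 18 mm high, top cap 22 mm high, above 86 mm), about 0.37 kg. Origin: centre of its underside; z up along the tube. Stands on one of the three tube marks of the carrier; which one differs from run to run
- tube_yellow: sample tube with a yellow top cap: an upright closed cylinder, 108 mm tall, dark grey wall 50 mm in diameter, caps 53 mm in diameter (black bottom cap 18 mm high, top cap 22 mm high, above 86 mm), about 0.37 kg. Origin: centre of its underside; z up along the tube. Stands on one of the three tube marks of the carrier; which one differs from run to run
- tube_blue: sample tube with a blue top cap: an upright closed cylinder, 108 mm tall, dark grey wall 50 mm in diameter, caps 53 mm in diameter (black bottom cap 18 mm high, top cap 22 mm high, above 86 mm), about 0.37 kg. Origin: centre of its underside; z up along the tube. Stands on one of the three tube marks of the carrier; which one differs from run to run
- tin: moisture tin: a round aluminium can with a lid, 48 mm tall, 50 mm in diameter, lid 52 mm in diameter over the top 14 mm, about 0.09 kg. Origin: centre of its underside. It stands on the back middle mark of the carrier with a gap of only 8 mm to each of the three tubes, so a gripper cannot come down round it before they are gone
- carrier: wooden tube carrier, fixed: 170 mm (own x) by 210 mm (own y), floor 8 mm above its underside, walls 8 mm thick, 22 mm high at the x ends, 44 mm at the y ends. Black round marks at own (x, y) = (30, 0) mm for the tin, (30, 60), (30, -60), (-30, 0) for tubes. Origin: centre of underside; +x away from the robot at yaw 0. Grip the tin along own y; tubes too, by the top cap
- pan: shallow open steel pan, fixed, empty: 260 mm (its x) by 170 mm (its y), rim 20 mm high, walls and floor 3 mm thick. Origin: centre of its underside. The side area for the tubes: three fit in a row along its x, 80 mm apart
- balance: white bench balance with a round steel weighing plate, fixed: plate 128 mm in diameter, rigid, its top 66 mm above the table. Origin: on the table under the middle of the plate; the case (175 mm wide, 52 mm high) reaches 130 mm to its -x, where the display is (57 mm high), and 75 mm to its +x
- jar: bystander: amber glass jar with a white cap, 64 mm in diameter, 85 mm tall; origin at the centre of its underside
- tape: bystander: orange roll of tape lying flat, 90 mm in diameter, 24 mm tall; origin at the centre of its underside
- brush: bystander: flat brush with a blue handle, roughly 190 mm long, lying on the bench beyond the work
Mind the look-alikes: they are no part of the job. Of the things that look like the tin, the smaller one is meant.

How it is judged:
On the way, in this order (a step that is already met when the one before it is completed fails the run):
1. all three tubes stand upright in the steel pan, released, while the tin is still in the carrier (x of tube_red in the frame of pan between -0.105 and 0.105 m and y of tube_red in the frame of pan between -0.062 and 0.062 m and z of each of tube_red, tube_yellow, tube_blue in the frame of pan below 0.01 m and angle between each of tube_red, tube_yellow, tube_blue's own z axis and vertical below 0.08 rad and contact force between each of tube_red, tube_yellow, tube_blue and the fingers below 0.1 N and x of tube_yellow in the frame of pan between -0.105 and 0.105 m and y of tube_yellow in the frame of pan between -0.062 and 0.062 m and x of tube_blue in the frame of pan between -0.105 and 0.105 m and y of tube_blue in the frame of pan between -0.062 and 0.062 m and distance of tin from where it was at the start of the episode below 0.02 m), for 0.2 s.
2. the tin stands in the middle of the balance's plate, released, while the tubes are still in the pan (horizontal distance between tin and balance below 0.015 m and z of tin in the frame of balance between 0.06 and 0.072 m and angle between each of tin, tube_red, tube_yellow, tube_blue's own z axis and vertical below 0.08 rad and linear speed of tin below 0.02 m/s and angular speed of tin below 0.2 rad/s and contact force between tin and the fingers below 0.1 N and x of tube_red in the frame of pan between -0.105 and 0.105 m and y of tube_red in the frame of pan between -0.062 and 0.062 m and z of each of tube_red, tube_yellow, tube_blue in the frame of pan below 0.01 m and x of tube_yellow in the frame of pan between -0.105 and 0.105 m and y of tube_yellow in the frame of pan between -0.062 and 0.062 m and x of tube_blue in the frame of pan between -0.105 and 0.105 m and y of tube_blue in the frame of pan between -0.062 and 0.062 m), for 0.2 s.
At the end, for the whole second after the job is handed in: the tin stands upright on the balance's plate within 15 mm of its middle, and each tube stands upright in the carrier within 12 mm of the place where it stood at the start; all are released and at rest (horizontal distance between tin and balance below 0.015 m and z of tin in the frame of balance between 0.06 and 0.072 m and angle between each of tin, tube_red, tube_yellow, tube_blue's own z axis and vertical below 0.08 rad and linear speed of each of tin, tube_red, tube_yellow, tube_blue below 0.02 m/s and angular speed of each of tin, tube_red, tube_yellow, tube_blue below 0.2 rad/s and contact force between each of tin, tube_red, tube_yellow, tube_blue and the fingers below 0.1 N and distance of each of tube_red, tube_yellow, tube_blue from where it was at the start of the episode below 0.012 m); the robot touches nothing.
It fails at once if a tube or the tin is tipped by more than about 30 degrees (angle between any of tube_red, tube_yellow, tube_blue, tin's own z axis and vertical above 0.5 rad).
It fails at once if a tube or the tin is dropped from more than about 2 cm, or thrown ((linear speed of tube_red above 0.6 m/s and contact force between tube_red and the fingers below 0.05 N) or (linear speed of tube_yellow above 0.6 m/s and contact force between tube_yellow and the fingers below 0.05 N) or (linear speed of tube_blue above 0.6 m/s and contact force between tube_blue and the fingers below 0.05 N) or (linear speed of tin above 0.6 m/s and contact force between tin and the fingers below 0.05 N)).
It fails at once if the jar, the tape or the brush is pushed more than 2 cm from its place (distance of any of jar, tape, brush from where it was at the start of the episode above 0.02 m).
It also fails if it takes over 144 s, if anything falls off the work surface, if the arm or the gripper's body presses on something with over 40 N, if the wrist force passes 120 N, or if a joint passes its speed limit or range.

ROBOT

A 6-joint arm with a two-finger parallel gripper is mounted at the origin on the work surface. World frame = base frame: x ahead of the robot, y to its left, z up, the work surface at z = 0. Lengths are in m, angles in rad, forces in N, time in s.
With the tool pointing down it reaches from about 0.375 to 0.825 m from the base axis. Payload 5.5 kg.
Tool frame: the origin (TCP) lies at the very end of the fingers, on their centre line; the grasp point (between the pads) lies 19 mm behind it; z points along the fingers, y is the line along which they close (so a half turn about z gives the same grasp; the last joint's range is limited). The gripper opens to 85 mm and grips with 20 to 120 N. Pads are 22 mm wide; open, the fingers measure 114 mm over their backs; the gripper's body (76 mm by 85 mm) begins 54 mm behind the grasp point. The pads swing forward as they close: fully open they stand 13 mm farther back than shut.
Start: joints at [-1.283, 0.314, -0.047, 1.21, 0, 1.571], TCP at [0.17, -0.575, 0.231] pointing down, gripper open.
Joint ranges: [-2.67, 2.67], [-0.69, 1.73], [-1.03, 1.25], [-2.08, 2.16], [-1.42, 1.45], [-3.14, 3.14]. Speed limits (rad/s): [2.39, 2.39, 3.01, 3.14, 3.14, 3.14].

INTERFACE

Orientations are given as a unit quaternion [w, x, y, z].
In Python, from cell import ctrl gives the robot as it stands. The module is installed in compiled form; this text tells all that it offers.
- The arm moves only by the shell command python3 -m inch FILE [OPENING] [FORCE], which reads ROWS from the file FILE. ROWS is a JSON list of rows, 1 to 8 of them, each an object with the fields pos (a list: dx, dy, dz in m), turn_vec (a list: a rotation vector rx, ry, rz in rad); a field left out counts as zero; each row shifts and turns the commanded pose from where the row before left it, along the tool's axes as they then stand; what a row does not reach is not made up. A row lasts 1/12 s, in which the tool goes at most 0.0417 m and 0.125 rad, less where a joint would pass 70% of its speed; a pose out of reach is approached as far as the arm can. OPENING is the finger opening in m, set as the command begins (- or left out keeps the last). The fingers move at their own pace and stop on an object; FORCE is the grip in N (left out, the last holds). Time passes only in rows, so rows that do not move let the fingers close. It prints the time, the measured TCP pose, the force, the opening and the grip force at its end. Input that does not fit is refused with a message, and nothing moves.
- ctrl.sense(): the state, without advancing time (a new reading comes with each control period).
- ctrl.get_image(name): name is "side" or "top" or "wrist"; returns a dict with "frame" (400x640x3 uint8, red, green, blue), "fx", "fy", "cx", "cy" (pixels), "dist_coeffs" ([k1, k2, p1, p2, k3] as OpenCV has them; the pictures are not rectified), "world_from_camera" (4x4, takes a point from camera to world coordinates). Camera axes: x right, y up, looking along -z (the intrinsics and any distortion apply to the point x, -y, -z); pixel columns grow to the right and rows downward; lengths in m; the calibration is good to about 2 mm. A picture is of the moment at which its call begins. There is no depth.
- ctrl.sign_off(): hands the job in; it is judged then, once.
The state is a dict: "time_s": time; "joints": joint angles; "dq": joint speeds; "joint_efforts": joint torques, N m; "eef_pos": TCP position; "eef_rot": TCP orientation; "contact_force": force on the tool from outside, world axes, zero at the start; "ft_torque": the same for the moment, N m; "finger_gap": finger opening in m; "grip_force": force on a finger pad.
Only numpy, scipy, OpenCV 4.12 (cv2) and the standard library are available. Lean on these libraries where they do the work, as an engineer would, in place of code of your own. Each camera call takes 0.05 s, during which the arm holds its last target. There are 200 camera calls.

## Working session

There is one attempt and no reset: what is moved stays moved. The work goes in short steps, Python scripts to look and compute and a shell command to move; the robot and the scene stay as the last step left them, time stands still between calls to the robot, and variables do not carry over. Pictures are saved under pics/ and viewed, at most 14 in all, crops included, and the job is handed in when it is done.

```bash
mkdir -p pics
python3 - <<'E'
from cell import ctrl
import cv2,numpy as np
s=ctrl.sense(); print(s['time_s'],s['eef_pos'],s['eef_rot'],s['finger_gap'])
for n in ['top','side']:
    d=ctrl.get_image(n); cv2.imwrite(f'pics/{n}0.png',d['frame'][:,:,::-1])
    print(n,d['fx'],d['fy'],d['cx'],d['cy'],d['dist_coeffs']);print(np.round(d['world_from_camera'],4).tolist())
E
```

```text
0.0 [ 0.1701272  -0.57475587  0.23042209] [-8.58694049e-04  9.89665701e-01  1.43391232e-01 -1.29739005e-04] 0.0853281140625427
top 501.9367958531603 501.9367958531603 323.46543483359767 206.6743899930554 [-0.00358506  0.          0.          0.          0.        ]
[[-0.1053, 0.9719, -0.2103, 0.3628], [-0.9944, -0.1032, 0.0209, -0.0028], [-0.0014, 0.2114, 0.9774, 1.2235], [0.0, 0.0, 0.0, 1.0]]
side 505.95906482956946 505.95906482956946 330.0974039914253 187.00333290351767 [0.03811225 0.         0.         0.         0.        ]
[[0.9395, 0.2458, -0.2387, 0.3642], [-0.3422, 0.7085, -0.6172, -0.6966], [0.0174, 0.6616, 0.7497, 0.8866], [0.0, 0.0, 0.0, 1.0]]
```

View pics/top0.png

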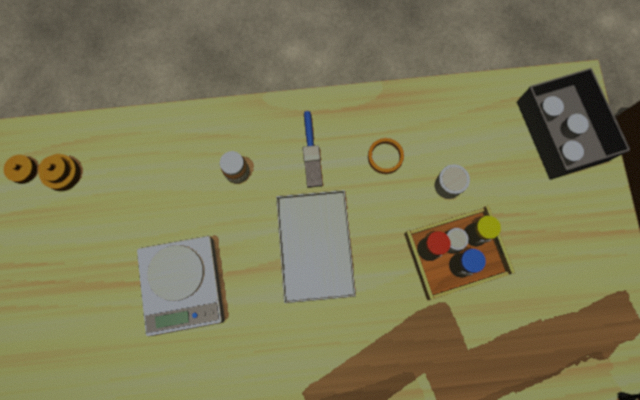

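View pics/side0.png

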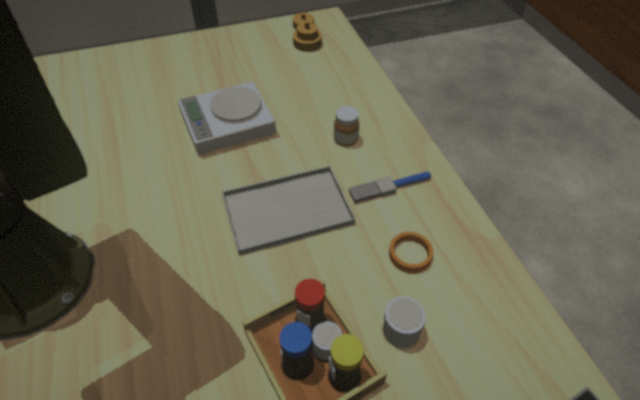

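The tin candidates in the top view are the white round at (457,238), between the three tubes in the carrier, and the larger white round at (454,181) on the bench behind it. The smaller one in the carrier fits the description. Pan is at about (316,247), and the balance plate at (175,272). I'll measure these and confirm the tin in a crop.

```bash
cat > h.py <<'E'
from cell import ctrl
import cv2,numpy as np
def shot(n,save=None):
    d=ctrl.get_image(n)
    if save: cv2.imwrite(f'pics/{save}.png',d['frame'][:,:,::-1])
    d['K']=np.array([[d['fx'],0,d['cx']],[0,d['fy'],d['cy']],[0,0,1.]]); return d
def ray(d,uv):
    p=cv2.undistortPoints(np.array(uv,float).reshape(-1,1,2),d['K'],np.array(d['dist_coeffs']))[:,0]
    T=d['world_from_camera']; v=np.c_[p[:,0],-p[:,1],-np.ones(len(p))]@T[:3,:3].T
    return T[:3,3],v/np.linalg.norm(v,axis=1)[:,None]
def plane(d,uv,z):
    o,v=ray(d,uv); return o+v*((z-o[2])/v[:,2])[:,None]
def tri(d1,u1,d2,u2):
    o1,v1=ray(d1,u1);o2,v2=ray(d2,u2);v1=v1[0];v2=v2[0]
    t=np.linalg.lstsq(np.c_[v1,-v2],o2-o1,rcond=None)[0]
    a=o1+t[0]*v1;b=o2+t[1]*v2; return (a+b)/2,np.linalg.norm(a-b)
HUE={'red':[(0,6),(174,180)],'yellow':[(24,34)],'blue':[(105,125)]}
def mask(d,name,smin=150,vmin=70):
    h=cv2.cvtColor(d['frame'],cv2.COLOR_RGB2HSV); m=np.zeros(h.shape[:2],np.uint8)
    for a,b in HUE[name]: m|=cv2.inRange(h,(a,smin,vmin),(b,255,255))
    return m
def blobs(m,amin=30):
    c,_=cv2.findContours(m,cv2.RETR_EXTERNAL,cv2.CHAIN_APPROX_NONE)
    return sorted([k for k in c if cv2.contourArea(k)>amin],key=cv2.contourArea,reverse=True)
E
python3 - <<'E'
from h import *
t=shot('top');s=shot('side')
for n in HUE:
    for k,d in (('t',t),('s',s)):
        for c in blobs(mask(d,n))[:4]: 
            (x,y),r=cv2.minEnclosingCircle(c); print(n,k,round(x,1),round(y,1),'r',round(r,1),cv2.contourArea(c),'bbox',cv2.boundingRect(c))
a=cv2.resize(t['frame'][160:310,390:530],None,fx=3.5,fy=3.5,interpolation=cv2.INTER_CUBIC)
b=cv2.resize(s['frame'][260:400,240:440],None,fx=3.5,fy=3.5,interpolation=cv2.INTER_CUBIC)
cv2.imwrite('pics/crop1.png',a[:,:,::-1]);cv2.imwrite('pics/crop2.png',b[:,:,::-1])
h=cv2.cvtColor(t['frame'],cv2.COLOR_RGB2HSV)
for p in [(316,247),(175,272),(457,238),(454,181),(440,283),(250,300)]: print(p,h[p[1],p[0]])
E
```

```text
red t 438.4 242.7 r 12.0 393.0 bbox (427, 232, 23, 23)
red s 309.5 292.5 r 15.0 579.5 bbox (296, 279, 28, 27)
yellow t 488.3 227.1 r 12.5 424.5 bbox (477, 215, 24, 24)
blue t 472.8 260.2 r 11.4 369.0 bbox (462, 250, 23, 22)
blue t 308.5 128.0 r 16.2 121.5 bbox (305, 112, 7, 33)
blue s 296.0 338.5 r 15.9 642.0 bbox (282, 323, 29, 30)
(316, 247) [ 98   7 149]
(175, 272) [ 60   7 147]
(457, 238) [ 30  27 144]
(454, 181) [ 27  36 141]
(440, 283) [ 14 185 110]
(250, 300) [ 32  72 146]
```

View pics/crop1.png

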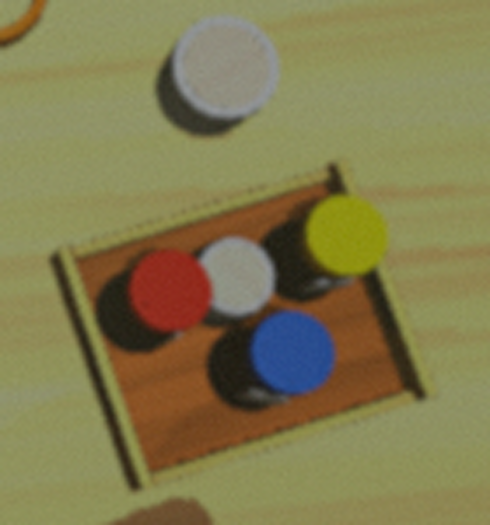

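View pics/crop2.png

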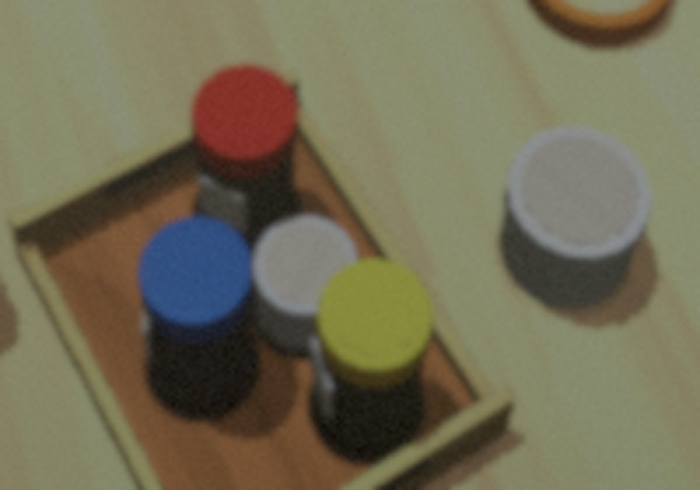

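The crops confirm it. The tin is the smaller white round in the carrier, touching red's outline at crop (237,277), i.e. top (457,239). The bigger one, at (454,181), stands loose on the bench. Next I'll triangulate the tops, pan and plate.

Run:
```python
from h import *
t=shot('top');s=shot('side')
tp={'red':(438.4,242.8),'yellow':(488.8,227.2),'blue':(473.3,260.5),'tin':(457,239)}
sc={'red':(246,115),'yellow':(376,312),'blue':(196,268),'tin':(307,262)}
P={}
for n in tp:
    p,e=tri(t,tp[n],s,(240+sc[n][0]/3.5,260+sc[n][1]/3.5)); P[n]=plane(t,tp[n],.056 if n=='tin' else .116)[0]
    print(n,'tri',p.round(4),'gap',round(e,4),'plane',P[n].round(4))
d=P['red']-P['yellow']; print('dist r-y',np.linalg.norm(d),'yaw',np.arctan2(d[1],d[0])-np.pi/2)
for n,d in(('t',t),('s',s)):
    h=cv2.cvtColor(d['frame'],cv2.COLOR_RGB2HSV)
    m=cv2.inRange(h,(0,0,105),(180,40,255))
    for c in blobs(m,600)[:6]:
        r=cv2.minAreaRect(c);e=cv2.fitEllipse(c); print(n,cv2.contourArea(c),np.round(r[0],1),np.round(r[1],1),round(r[2],1),'box',cv2.boxPoints(r).round(1).tolist(),'ell',np.round(e[0],1),np.round(e[1],1))
for k,z in(((175,272),.066),((316,247),0.003)):print(plane(t,k,z))
```

```text
red tri [ 0.4947 -0.2738  0.1083] gap 0.0027 plane [ 0.4925 -0.2718  0.116 ]
yellow tri [ 0.5175 -0.3908  0.1127] gap 0.0033 plane [ 0.5153 -0.3894  0.116 ]
blue tri [ 0.4471 -0.3435  0.1127] gap 0.0029 plane [ 0.4454 -0.3424  0.116 ]
tin tri [ 0.506  -0.332   0.0537] gap 0.0039 plane [ 0.5038 -0.3312  0.056 ]
dist r-y 0.11974987974794658 yaw 0.1921857586885658
t 6895.5 [314.5 247.1] [104.1  70.9] 84.6 box [[274.29998779296875, 198.60000610351562], [344.8999938964844, 191.89999389648438], [354.70001220703125, 295.6000061035156], [284.1000061035156, 302.20001220703125]] ell [315.3 248.5] [ 78.  126.5]
t 6453.0 [177.6 285.7] [90.8 76.3] 82.2 box [[133.6999969482422, 245.89999389648438], [209.3000030517578, 235.60000610351562], [221.5, 325.5], [145.89999389648438, 335.79998779296875]] ell [178.1 285.9] [ 86.1 104. ]
t 654.5 [454.3 178.7] [29.7 27.6] 45.0 box [[434.0, 178.0], [453.5, 158.5], [474.5, 179.5], [455.0, 199.0]] ell [454.2 178.6] [27.9 29.9]
s 34028.0 [545.2 146. ] [366.7 174.6] 54.1 box [[366.8999938964844, 48.79999923706055], [508.29998779296875, -53.70000076293945], [723.5, 243.1999969482422], [582.0999755859375, 345.70001220703125]] ell [541.5 169.3] [163.9 330.4]
s 5963.0 [285.8 205.1] [ 61.8 118.2] 74.9 box [[220.6999969482422, 190.60000610351562], [334.8999938964844, 159.8000030517578], [350.8999938964844, 219.5], [236.8000030517578, 250.3000030517578]] ell [279.7 209.6] [ 62.7 145.1]
s 3647.0 [226.  110.4] [46.8 88.6] 74.6 box [[177.0, 99.5], [262.5, 76.0999984741211], [274.8999938964844, 121.19999694824219], [189.39999389648438, 144.60000610351562]] ell [224.3 111.5] [ 51.  100.7]
s 1199.0 [405. 314.] [41.  36.8] 45.0 box [[377.5, 312.5], [403.5, 286.5], [432.5, 315.5], [406.5, 341.5]] ell [405.  314.1] [36.2 42.3]
[[0.49527115 0.32771696 0.066     ]]
[[ 5.27049769e-01 -7.56906678e-05  3.00000000e-03]]
```

```bash
cat >> h.py <<'E'
from scipy.spatial.transform import Rotation as R
def to(x,y,z,yaw=None):
    """shift in tool axes AFTER the turn (do the turn first)"""
    s=ctrl.sense(); q=s['eef_rot']; r=R.from_quat([q[1],q[2],q[3],q[0]])
    if yaw is not None:
        c,sn=np.cos(yaw),np.sin(yaw); r2=R.from_matrix(np.array([[c,sn,0],[sn,-c,0],[0,0,-1]]))
        print('turn',(r.inv()*r2).as_rotvec().round(4)); r=r2
    print('pos',np.round(s['eef_pos'],4),'shift',r.inv().apply(np.array([x,y,z])-s['eef_pos']).round(4),'t',s['time_s'])
E
python3 - <<'E'
from h import *
to(.44,-.333,.32,.192)
d=shot('wrist'); T=d['world_from_camera'];s=ctrl.sense();q=s['eef_rot']; r=R.from_quat([q[1],q[2],q[3],q[0]])
print(d['fx'],r.inv().apply(T[:3,3]-s['eef_pos']).round(4),(r.inv().as_matrix()@T[:3,:3]).round(3).tolist())
t=shot('top')
c=plane(t,[[274.3,198.6],[344.9,191.9],[354.7,295.6],[284.1,302.2]],.02);print(c.round(4),c.mean(0),[np.linalg.norm(c[i]-c[i-1]) for i in range(4)])
E
```

```text
turn [-0.0006  0.0001  0.0958]
pos [ 0.1702 -0.5751  0.231 ] shift [ 0.311  -0.1862 -0.089 ] t 0.3
278.80414754444746 [ 0.0786 -0.0009 -0.1426] [[0.0, 0.951, 0.311], [1.0, -0.0, 0.0], [0.0, 0.311, -0.951]]
[[ 0.6548  0.0897  0.02  ]
 [ 0.6533 -0.085   0.02  ]
 [ 0.4002 -0.0792  0.02  ]
 [ 0.4025  0.088   0.02  ]] [0.52772356 0.00337057 0.02      ] [np.float64(0.2522767630077842), np.float64(0.1747913461832207), np.float64(0.2531497247785235), np.float64(0.16727872124322216)]
```

```bash
echo '[{"turn_vec": [0,0,0.096]},{"pos": [0.03,-0.016,-0.008]},{"pos": [0.03,-0.016,-0.008]},{"pos": [0.03,-0.016,-0.008]},{"pos": [0.03,-0.016,-0.008]},{"pos": [0.03,-0.016,-0.008]},{"pos": [0.03,-0.016,-0.008]}]' > mv.in && python3 -m inch mv.in
echo '[{"pos": [0.03,-0.016,-0.008]},{"pos": [0.03,-0.016,-0.008]},{"pos": [0.03,-0.016,-0.008]},{"pos": [0.03,-0.016,-0.008]},{"pos": [0.03,-0.016,-0.008]},{"pos": [0.02,-0.016,0]},{},{}]' > mv.in && python3 -m inch mv.in
cat > w.py <<'E'
from h import *
import sys
d=shot('wrist',sys.argv[1])
for n in HUE:
    for c in blobs(mask(d,n),200):
        (x,y),a,_=cv2.fitEllipse(c); print(n,round(x,1),round(y,1),np.round(a,1),plane(d,(x,y),.116)[0].round(4))
to(.48,-.333,.32,.192)
E
python3 w.py w1
```

```text
time_s: 0.98
eef_pos: [0.3297, -0.4456, 0.2798]
eef_rot: [0.0, 0.995, 0.096, 0.0]
contact_force: [1.3, -0.2, 0.1]
finger_gap: 0.0854
grip_force: 0.0
time_s: 1.65
eef_pos: [0.4781, -0.3191, 0.3192]
eef_rot: [0.0, 0.995, 0.097, -0.0]
contact_force: [-0.5, -0.1, 0.3]
finger_gap: 0.0855
grip_force: 0.0
red 288.3 155.6 [40.7 42.1] [ 0.4927 -0.272   0.116 ]
blue 622.4 345.2 [40.3 51.6] [ 0.3031 -0.8218  0.116 ]
blue 335.4 201.0 [34.8 37.3] [ 0.4459 -0.3415  0.116 ]
turn [0.0001 0.0006 0.001 ]
pos [ 0.4773 -0.3199  0.3191] shift [ 0.0001  0.0134 -0.0009] t 1.7
```

View pics/w1.png

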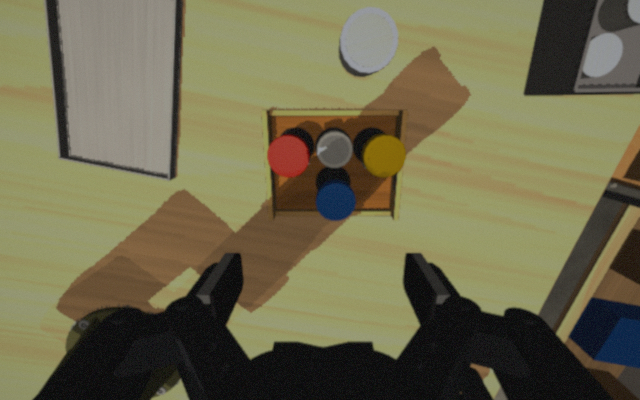

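The wrist view shows red at (288,156), blue (336,201), yellow (384,156) and the tin (335,149), all square to the gripper. The plane points agree with the top camera to within 1 mm. I'll check the heights from top + wrist and work out the moves to red.

Run:
```python
from h import *
HUE['yellow']=[(18,34)]
w=shot('wrist');t=shot('top')
tp={'red':(438.4,242.8),'yellow':(488.8,227.2),'blue':(473.3,260.5),'tin':(457,239)}
wp={'red':(288.3,155.6),'blue':(335.4,201),'tin':(335,149),'yellow':(384,156)}
c=[c for c in blobs(mask(w,'yellow',190),200) if abs(c.mean(0)[0]-[384,156]).max()<12]
if c: wp['yellow']=cv2.fitEllipse(c[0])[0]
for n in wp: print(n,wp[n],tri(t,tp[n],w,wp[n]),plane(w,wp[n],.056 if n=='tin' else .116)[0].round(4))
to(.4927,-.272,.15,.192);to(.4927,-.272,.084,.192)
```

```text
red (288.3, 155.6) (array([ 0.492155  , -0.27232091,  0.11537268]), np.float64(0.001032616595114495)) [ 0.4919 -0.2727  0.116 ]
blue (335.4, 201) (array([ 0.4453418 , -0.34212789,  0.11677464]), np.float64(1.7945658156897222e-05)) [ 0.4451 -0.3422  0.116 ]
tin (335, 149) (array([ 0.50360407, -0.3317245 ,  0.05518933]), np.float64(0.0008089100351054348)) [ 0.5034 -0.332   0.056 ]
yellow (383.55670166015625, 154.7947998046875) (array([ 0.5153868 , -0.38855543,  0.11687696]), np.float64(0.001020479272587073)) [ 0.5155 -0.3883  0.116 ]
turn [-0.0001  0.0006 -0.0011]
pos [ 0.4766 -0.3207  0.3191] shift [ 0.0251 -0.0447  0.1691] t 1.8
turn [-0.0001  0.0006 -0.0011]
pos [ 0.4766 -0.3207  0.3191] shift [ 0.0251 -0.0447  0.2351] t 1.8
```

```bash
echo '[{"pos": [0.0125,-0.0225,0]},{"pos": [0.0125,-0.0225,0]},{"pos": [0,0,0.034]},{"pos": [0,0,0.034]},{"pos": [0,0,0.034]},{"pos": [0,0,0.034]},{"pos": [0,0,0.034]},{}]' > mv.in && python3 -m inch mv.in >/dev/null; echo '[{},{}]' > mv.in && python3 -m inch mv.in; python3 -c "
from h import *
to(.4925,-.272,.084,.192)"
```

```text
time_s: 2.63
eef_pos: [0.4937, -0.2723, 0.1511]
eef_rot: [0.001, 0.995, 0.095, 0.001]
contact_force: [-0.4, -0.9, 0.5]
finger_gap: 0.0854
grip_force: 0.0
turn [ 0.0012 -0.0013 -0.0015]
pos [ 0.4937 -0.2723  0.1511] shift [-0.0011 -0.0005  0.0671] t 2.6333
```

```bash
echo '[{"pos": [-0.001,0,0.022]},{"pos": [0,0,0.022]},{"pos": [0,0,0.023]},{},{}]' > mv.in && python3 -m inch mv.in; echo '[{},{},{},{},{},{},{},{}]' > mv.in && python3 -m inch mv.in 0.045 50; echo '[{"pos": [0,0,-0.01]},{"pos": [0,0,-0.01]},{"pos": [0,0,-0.015]},{}]' > mv.in && python3 -m inch mv.in
```

```text
time_s: 3.05
eef_pos: [0.4928, -0.2719, 0.0839]
eef_rot: [0.0, 0.995, 0.096, 0.0]
contact_force: [0.4, 0.0, 1.3]
finger_gap: 0.0852
grip_force: 0.0
time_s: 3.72
eef_pos: [0.4938, -0.2721, 0.0846]
eef_rot: [0.001, 0.995, 0.096, 0.002]
contact_force: [-0.1, 0.6, 7.7]
finger_gap: 0.0519
grip_force: 51.1
time_s: 4.05
eef_pos: [0.494, -0.2723, 0.1208]
eef_rot: [0.001, 0.995, 0.096, 0.002]
contact_force: [0.1, -0.2, -3.2]
finger_gap: 0.0519
grip_force: 53.0
```

```bash
echo '[{"pos": [0,0,-0.03]},{"pos": [0,0,-0.03]},{"pos": [0,0,-0.03]},{"pos": [0.001,-0.02,0]},{"pos": [0.001,-0.03,0]},{"pos": [0.001,-0.035,0]},{"pos": [0.001,-0.035,0]},{"pos": [0.001,-0.035,0]}]' > mv.in && python3 -m inch mv.in >/dev/null; echo '[{"pos": [0.001,-0.035,0]},{"pos": [0.001,-0.035,0]},{"pos": [0,-0.03,0]},{"pos": [0,-0.025,0]},{},{},{}]' > mv.in && python3 -m inch mv.in
python3 - <<'E'
from h import *
w=shot('wrist','w2'); t=shot('top')
to(.448,.004,.085,.192)
# balance plate in top: brighter round; pan wrist view
h=cv2.cvtColor(t['frame'],cv2.COLOR_RGB2HSV); g=cv2.cvtColor(t['frame'],cv2.COLOR_RGB2GRAY)
print(g[272,140:220:3].tolist(), h[272,140:220:6].tolist())
E
```

```text
time_s: 5.3
eef_pos: [0.4459, 0.0046, 0.2074]
eef_rot: [0.0, 0.995, 0.096, 0.0]
contact_force: [0.2, -0.1, -2.7]
finger_gap: 0.0515
grip_force: 54.0
turn [ 0.0004 -0.0001 -0.0014]
pos [0.446  0.004  0.2073] shift [0.0019 0.0004 0.1223] t 5.4
[161, 164, 161, 162, 163, 163, 162, 159, 164, 164, 163, 161, 161, 161, 163, 163, 160, 163, 164, 162, 162, 98, 163, 160, 166, 80, 72] [[102, 8, 164], [103, 14, 166], [43, 18, 166], [43, 11, 164], [53, 6, 165], [60, 5, 164], [45, 16, 164], [47, 11, 165], [55, 9, 162], [60, 5, 165], [75, 9, 164], [105, 12, 168], [101, 12, 170], [17, 113, 86]]
```

View pics/w2.png

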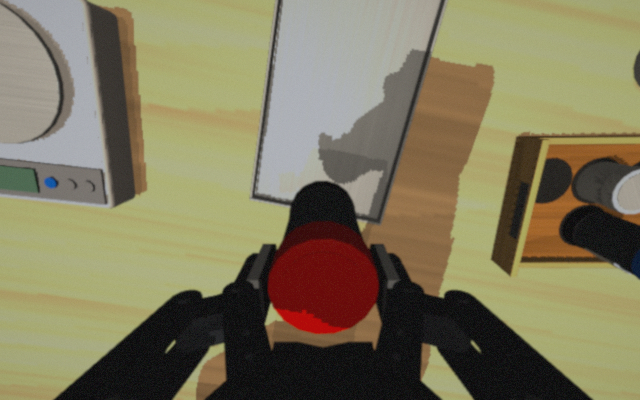

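Red hangs upright in the grip. The pan's near corners show at (252,197) and (381,222). I'll check them and lower.

```bash
python3 -c "
from h import *
w=shot('wrist');t=shot('top');print(plane(w,[[252,197],[381,222]],.02).round(4), tri(w,(252,197),t,(284.1,302.2)),tri(w,(381,222),t,(354.7,295.6)))"
echo '[{"pos": [0.001,0,0.03]},{"pos": [0.001,0,0.03]},{"pos": [0,0,0.03]},{"pos": [0,0,0.025]},{},{},{}]' > mv.in && python3 -m inch mv.in
```

```text
[[ 0.4044  0.086   0.02  ]
 [ 0.4023 -0.0795  0.02  ]] (array([0.40251821, 0.08780758, 0.01433785]), np.float64(0.0013478609558522528)) (array([ 0.40065933, -0.07999575,  0.01640707]), np.float64(0.0012285961569832487))
time_s: 6.08
eef_pos: [0.4487, 0.0048, 0.0935]
eef_rot: [0.0, 0.995, 0.095, 0.001]
contact_force: [1.2, -0.1, -2.0]
finger_gap: 0.0518
grip_force: 53.9
```

```bash
echo '[{"pos": [0,0,0.005]},{"pos": [0,0,0.005]},{"pos": [0,0,0.002]},{},{}]' > mv.in && python3 -m inch mv.in; echo '[{"pos": [0,0,0.001]},{}]' > mv.in && python3 -m inch mv.in;echo '[{"pos": [0,0,0.001]},{}]' > mv.in && python3 -m inch mv.in
```

```text
time_s: 6.5
eef_pos: [0.4477, 0.0053, 0.0804]
eef_rot: [-0.0, 0.995, 0.096, 0.0]
contact_force: [0.5, -0.1, -2.0]
finger_gap: 0.0518
grip_force: 53.9
time_s: 6.67
eef_pos: [0.4482, 0.0053, 0.0797]
eef_rot: [-0.0, 0.995, 0.096, 0.0]
contact_force: [-0.6, 0.3, 1.2]
finger_gap: 0.0518
grip_force: 54.5
time_s: 6.83
eef_pos: [0.4486, 0.0054, 0.0797]
eef_rot: [-0.0, 0.995, 0.096, 0.001]
contact_force: [-4.5, 0.6, 11.6]
finger_gap: 0.0516
grip_force: 55.6
```

```bash
echo '[{},{},{},{},{},{}]' > mv.in && python3 -m inch mv.in 0.085; echo '[{"pos": [0,0,-0.02]},{"pos": [0,0,-0.025]},{"pos": [0,0,-0.025]},{"pos": [0,0,-0.025]},{"pos": [0,0,-0.02]},{"pos": [0,0.02,0]},{}]' > mv.in && python3 -m inch mv.in
python3 - <<'E'
from h import *
to(.4453,-.342,.15,.192)
w=shot('wrist')
for c in blobs(mask(w,'red'),200)[:2]:
    (x,y),a,_=cv2.fitEllipse(c);print(x,y,a,plane(w,(x,y),.111))
E
```

```text
time_s: 7.33
eef_pos: [0.4476, 0.0052, 0.0782]
eef_rot: [0.0, 0.995, 0.096, -0.0]
contact_force: [-0.5, 0.2, -0.7]
finger_gap: 0.0854
grip_force: 0.0
time_s: 7.92
eef_pos: [0.4533, -0.016, 0.1949]
eef_rot: [0.001, 0.995, 0.095, 0.002]
contact_force: [0.4, -0.0, -1.0]
finger_gap: 0.0853
grip_force: 0.0
turn [ 0.0021 -0.0033 -0.0011]
pos [ 0.4533 -0.016   0.1949] shift [-0.07    0.3185  0.0449] t 7.9167
296.69818115234375 206.30677795410156 (55.29457092285156, 58.97233581542969) [[0.44799215 0.00641002 0.111     ]]
```

```bash
echo '[{"pos": [-0.007,0.032,0]},{"pos": [-0.007,0.032,0]},{"pos": [-0.007,0.032,0]},{"pos": [-0.007,0.032,0]},{"pos": [-0.007,0.032,0]},{"pos": [-0.007,0.032,0]},{"pos": [-0.007,0.032,0]},{"pos": [-0.007,0.032,0]}]' > mv.in && python3 -m inch mv.in >/dev/null; echo '[{"pos": [-0.007,0.032,0]},{"pos": [-0.007,0.03,0]},{"pos": [0,0,0.022]},{"pos": [0,0,0.022]},{},{},{}]' > mv.in && python3 -m inch mv.in; python3 -c "
from h import *
to(.4453,-.342,.084,.192)"
```

```text
time_s: 9.22
eef_pos: [0.4436, -0.3395, 0.1497]
eef_rot: [-0.0, 0.995, 0.096, -0.0]
contact_force: [-0.5, 1.1, 0.5]
finger_gap: 0.0849
grip_force: 0.0
turn [-0.0004  0.0002  0.0003]
pos [ 0.4436 -0.3395  0.1497] shift [0.0012 0.0028 0.0657] t 9.2167
```

```bash
echo '[{"pos": [0.001,0.003,0.022]},{"pos": [0,0,0.022]},{"pos": [0,0,0.022]},{},{}]' > mv.in && python3 -m inch mv.in; echo '[{},{},{},{},{},{},{},{}]' > mv.in && python3 -m inch mv.in 0.045 50; echo '[{"pos": [0,0,-0.01]},{"pos": [0,0,-0.02]},{"pos": [0,0,-0.03]},{"pos": [0,0,-0.035]},{"pos": [0,0,-0.035]},{},{}]' > mv.in && python3 -m inch mv.in; python3 -c "
from h import *
to(.53,.004,.21,.192)"
```

```text
time_s: 9.63
eef_pos: [0.445, -0.3421, 0.0838]
eef_rot: [-0.0, 0.995, 0.096, -0.0]
contact_force: [-0.8, -0.8, 0.1]
finger_gap: 0.085
grip_force: 0.0
time_s: 10.3
eef_pos: [0.4463, -0.3434, 0.0855]
eef_rot: [0.001, 0.995, 0.096, 0.001]
contact_force: [-0.9, 1.4, 6.2]
finger_gap: 0.0516
grip_force: 51.2
time_s: 10.88
eef_pos: [0.4464, -0.3438, 0.2165]
eef_rot: [0.002, 0.995, 0.096, 0.002]
contact_force: [-0.7, -0.2, -3.4]
finger_gap: 0.0517
grip_force: 53.4
turn [ 0.0042 -0.0036 -0.0003]
pos [ 0.4464 -0.3438  0.2165] shift [ 0.1485 -0.3255  0.0065] t 10.8833
```

```bash
echo '[{"pos": [0.01,-0.02,0]},{"pos": [0.014,-0.03,0]},{"pos": [0.014,-0.03,0]},{"pos": [0.014,-0.03,0]},{"pos": [0.014,-0.03,0]},{"pos": [0.014,-0.03,0]},{"pos": [0.014,-0.03,0]},{"pos": [0.014,-0.03,0]}]' > mv.in && python3 -m inch mv.in >/dev/null; echo '[{"pos": [0.014,-0.03,0]},{"pos": [0.014,-0.03,0]},{"pos": [0.01,-0.025,0]},{"pos": [0,-0.01,0]},{"pos": [0,0,0.02]},{},{}]' > mv.in && python3 -m inch mv.in; python3 -c "
from h import *
to(.53,.004,.085,.192)"
```

```text
time_s: 12.13
eef_pos: [0.5242, 0.004, 0.1916]
eef_rot: [-0.0, 0.995, 0.096, -0.002]
contact_force: [-0.3, -0.4, -3.4]
finger_gap: 0.0515
grip_force: 53.5
turn [-0.0005  0.0047 -0.0001]
pos [0.5242 0.004  0.1916] shift [0.0057 0.0011 0.1066] t 12.1333
```

```bash
echo '[{"pos": [0.005,0,0.02]},{"pos": [0,0,0.03]},{"pos": [0,0,0.03]},{"pos": [0,0,0.018]},{},{},{}]' > mv.in && python3 -m inch mv.in; echo '[{"pos": [0,0,0.005]},{"pos": [0,0,0.002]},{},{}]' > mv.in && python3 -m inch mv.in; echo '[{"pos": [0,0,0.001]},{}]' > mv.in && python3 -m inch mv.in
```

```text
time_s: 12.72
eef_pos: [0.5323, 0.0046, 0.0968]
eef_rot: [0.0, 0.995, 0.095, 0.001]
contact_force: [0.1, -0.5, -1.8]
finger_gap: 0.0516
grip_force: 53.5
time_s: 13.05
eef_pos: [0.5315, 0.0052, 0.0887]
eef_rot: [0.0, 0.995, 0.096, 0.0]
contact_force: [-0.2, 0.6, -3.3]
finger_gap: 0.0517
grip_force: 53.5
time_s: 13.22
eef_pos: [0.5313, 0.0052, 0.0874]
eef_rot: [0.0, 0.995, 0.096, 0.0]
contact_force: [0.3, -0.6, -3.1]
finger_gap: 0.0514
grip_force: 53.5
```

```bash
echo '[{"pos": [0,0,0.004]},{"pos": [0,0,0.001]},{},{}]' > mv.in && python3 -m inch mv.in; echo '[{"pos": [0,0,0.001]},{}]' > mv.in && python3 -m inch mv.in;echo '[{"pos": [0,0,0.001]},{}]' > mv.in && python3 -m inch mv.in
```

```text
time_s: 13.55
eef_pos: [0.5311, 0.0052, 0.0821]
eef_rot: [-0.0, 0.995, 0.096, -0.0]
contact_force: [1.1, -1.0, -2.5]
finger_gap: 0.0518
grip_force: 53.5
time_s: 13.72
eef_pos: [0.5312, 0.0051, 0.0812]
eef_rot: [0.0, 0.995, 0.096, -0.0]
contact_force: [0.7, 0.6, -3.6]
finger_gap: 0.0519
grip_force: 53.5
time_s: 13.88
eef_pos: [0.5316, 0.0052, 0.0806]
eef_rot: [-0.0, 0.995, 0.096, 0.0]
contact_force: [-0.6, 0.4, 0.4]
finger_gap: 0.0517
grip_force: 53.8
```

```bash
echo '[{},{},{},{},{},{}]' > mv.in && python3 -m inch mv.in 0.085; echo '[{"pos": [0,0,-0.02]},{"pos": [0,0,-0.025]},{"pos": [0,0,-0.025]},{"pos": [0,0,-0.025]},{"pos": [0,0.02,0]},{"pos": [0,0.03,0]},{"pos": [-0.007,0.032,0]},{"pos": [-0.007,0.032,0]}]' > mv.in && python3 -m inch mv.in ;echo '[{"pos": [-0.01,0.032,0]},{"pos": [-0.01,0.032,0]},{"pos": [-0.01,0.032,0]},{"pos": [-0.01,0.032,0]},{"pos": [-0.01,0.032,0]},{"pos": [-0.01,0.032,0]},{"pos": [-0.01,0.032,0]},{"pos": [-0.006,0.03,0]}]' > mv.in && python3 -m inch mv.in >/dev/null; echo '[{"pos": [0,0.015,0.02]},{},{}]' > mv.in && python3 -m inch mv.in;python3 -c "
from h import *
to(.5154,-.3885,.084,.192)"
```

```text
time_s: 14.38
eef_pos: [0.5313, 0.0051, 0.0804]
eef_rot: [0.0, 0.995, 0.096, 0.0]
contact_force: [0.5, -0.4, -0.1]
finger_gap: 0.0852
grip_force: 0.0
time_s: 15.05
eef_pos: [0.5397, -0.1104, 0.1757]
eef_rot: [0.0, 0.995, 0.096, 0.0]
contact_force: [0.4, 0.7, 0.1]
finger_gap: 0.0849
grip_force: 0.0
time_s: 15.97
eef_pos: [0.5148, -0.388, 0.1537]
eef_rot: [-0.001, 0.995, 0.095, -0.001]
contact_force: [0.2, 0.7, 1.1]
finger_gap: 0.0851
grip_force: 0.0
turn [-0.0025  0.0019 -0.0017]
pos [ 0.5148 -0.388   0.1537] shift [0.0005 0.0006 0.0697] t 15.9667
```

```bash
echo '[{"pos": [0,0.001,0.022]},{"pos": [0,0,0.024]},{"pos": [0,0,0.024]},{},{}]' > mv.in && python3 -m inch mv.in; echo '[{},{},{},{},{},{},{},{}]' > mv.in && python3 -m inch mv.in 0.045 50; echo '[{"pos": [0,0,-0.01]},{"pos": [0,0,-0.02]},{"pos": [0,0,-0.03]},{"pos": [0,0,-0.035]},{"pos": [0,0,-0.035]},{},{}]' > mv.in && python3 -m inch mv.in; python3 -c "
from h import *
to(.611,.003,.21,.192)"
```

```text
time_s: 16.38
eef_pos: [0.5154, -0.3872, 0.0849]
eef_rot: [-0.001, 0.995, 0.096, -0.001]
contact_force: [0.3, -0.9, 1.1]
finger_gap: 0.0848
grip_force: 0.0
time_s: 17.05
eef_pos: [0.5175, -0.3896, 0.0877]
eef_rot: [0.001, 0.995, 0.096, 0.002]
contact_force: [-0.2, 1.5, 6.3]
finger_gap: 0.0516
grip_force: 53.3
time_s: 17.63
eef_pos: [0.5174, -0.39, 0.2186]
eef_rot: [0.002, 0.995, 0.096, 0.002]
contact_force: [-0.0, 0.6, -4.5]
finger_gap: 0.0516
grip_force: 53.5
turn [ 0.004  -0.0035 -0.0003]
pos [ 0.5174 -0.39    0.2186] shift [ 0.1669 -0.3679  0.0086] t 17.6333
```

```bash
echo '[{"pos": [0.01,-0.02,0]},{"pos": [0.014,-0.03,0]},{"pos": [0.014,-0.03,0]},{"pos": [0.014,-0.03,0]},{"pos": [0.014,-0.03,0]},{"pos": [0.014,-0.03,0]},{"pos": [0.014,-0.03,0]},{"pos": [0.014,-0.03,0]}]' > mv.in && python3 -m inch mv.in >/dev/null; echo '[{"pos": [0.014,-0.03,0]},{"pos": [0.014,-0.03,0]},{"pos": [0.014,-0.03,0]},{"pos": [0.01,-0.03,0]},{"pos": [0.006,-0.02,0]},{"pos": [0,0,0.02]},{},{}]' > mv.in && python3 -m inch mv.in; python3 -c "
from h import *
to(.611,.003,.085,.192)"
```

```text
time_s: 18.97
eef_pos: [0.6061, 0.0059, 0.1928]
eef_rot: [-0.0, 0.995, 0.096, -0.003]
contact_force: [0.2, 0.5, -3.8]
finger_gap: 0.0517
grip_force: 53.5
turn [-0.0006  0.0059  0.0003]
pos [0.6061 0.0059 0.1928] shift [0.0042 0.0038 0.1078] t 18.9667
```

```bash
echo '[{"pos": [0.004,0.002,0.02]},{"pos": [0,0,0.03]},{"pos": [0,0,0.03]},{"pos": [0,0,0.018]},{"pos": [0,0,0.005]},{},{},{}]' > mv.in && python3 -m inch mv.in; echo '[{"pos": [0,0,0.003]},{},{}]' > mv.in && python3 -m inch mv.in; echo '[{"pos": [0,0,0.001]},{}]' > mv.in && python3 -m inch mv.in; echo '[{"pos": [0,0,0.001]},{}]' > mv.in && python3 -m inch mv.in
```

```text
time_s: 19.63
eef_pos: [0.6143, 0.0043, 0.0943]
eef_rot: [0.0, 0.995, 0.095, 0.001]
contact_force: [-0.7, 0.5, -3.5]
finger_gap: 0.0516
grip_force: 53.7
time_s: 19.88
eef_pos: [0.6133, 0.0047, 0.09]
eef_rot: [0.0, 0.995, 0.096, 0.001]
contact_force: [-0.8, -0.8, -4.1]
finger_gap: 0.0515
grip_force: 53.7
time_s: 20.05
eef_pos: [0.6129, 0.0048, 0.0884]
eef_rot: [0.0, 0.995, 0.096, 0.0]
contact_force: [-0.4, -0.5, -4.1]
finger_gap: 0.0515
grip_force: 53.7
time_s: 20.22
eef_pos: [0.6128, 0.0047, 0.0871]
eef_rot: [-0.0, 0.995, 0.096, -0.0]
contact_force: [-0.1, 0.4, -4.0]
finger_gap: 0.0518
grip_force: 53.7
```

```bash
echo '[{"pos": [0,0,0.003]},{},{}]' > mv.in && python3 -m inch mv.in; echo '[{"pos": [0,0,0.001]},{}]' > mv.in && python3 -m inch mv.in; echo '[{"pos": [0,0,0.0005]},{}]' > mv.in && python3 -m inch mv.in; echo '[{"pos": [0,0,0.0005]},{}]' > mv.in && python3 -m inch mv.in
```

```text
time_s: 20.47
eef_pos: [0.6126, 0.0047, 0.0839]
eef_rot: [-0.0, 0.995, 0.096, -0.0]
contact_force: [-0.1, 0.0, -4.0]
finger_gap: 0.0514
grip_force: 53.7
time_s: 20.63
eef_pos: [0.6128, 0.0047, 0.0831]
eef_rot: [0.0, 0.995, 0.096, -0.0]
contact_force: [-0.6, 0.3, -3.6]
finger_gap: 0.0514
grip_force: 53.7
time_s: 20.8
eef_pos: [0.6129, 0.0047, 0.0829]
eef_rot: [0.0, 0.995, 0.096, 0.0]
contact_force: [-0.4, -0.5, -4.4]
finger_gap: 0.0516
grip_force: 54.0
time_s: 20.97
eef_pos: [0.6131, 0.0047, 0.0828]
eef_rot: [-0.0, 0.995, 0.096, 0.0]
contact_force: [-0.5, -0.1, 1.0]
finger_gap: 0.0514
grip_force: 54.2
```

```bash
echo '[{},{},{},{},{},{}]' > mv.in && python3 -m inch mv.in 0.085; echo '[{"pos": [0,0,-0.02]},{"pos": [0,0,-0.03]},{"pos": [0,0,-0.03]},{"pos": [0,0,-0.03]},{"pos": [0,0.02,0]},{"pos": [-0.005,0.03,0]},{"pos": [-0.007,0.032,0]},{"pos": [-0.007,0.032,0]}]' > mv.in && python3 -m inch mv.in ;echo '[{"pos": [-0.01,0.03,0]},{"pos": [-0.01,0.03,0]},{"pos": [-0.01,0.03,0]},{"pos": [-0.01,0.03,0]},{"pos": [-0.01,0.03,0]},{},{}]' > mv.in && python3 -m inch mv.in
cat > pl.py <<'E'
from h import *
def plate(d,seed):
    f=cv2.GaussianBlur(cv2.bilateralFilter(d['frame'],9,30,5),(3,3),0).astype(int); df=f[:,:,0]-f[:,:,2]
    m=((df>-4)).astype(np.uint8); m=cv2.morphologyEx(m,cv2.MORPH_OPEN,np.ones((5,5)))
    n,l=cv2.connectedComponents(m); k=(l==l[seed[1],seed[0]]).astype(np.uint8)
    c=cv2.convexHull(blobs(k)[0]); return cv2.fitEllipse(c),cv2.contourArea(c)
E
python3 - <<'E'
from pl import *
t=shot('top','top2');s=shot('side','side2')
for n,d,sd in(('t',t,(175,272)),('s',s,(236,104))):
    e,a=plate(d,sd); print(n,np.round(e[0],2),np.round(e[1],1),a, plane(d,e[0],.066)[0].round(4))
for n in ('red','blue','yellow'):
  for c in blobs(mask(t,n),200)[:2]:
    (x,y),a,_=cv2.fitEllipse(c);print(n,x,y,a,plane(t,(x,y),.111).round(4))
to(.5036,-.3315,.15,.192)
v=np.hstack([t['frame'][:,130:530],s['frame'][:,180:580]]);cv2.imwrite('pics/c3.png',v[:,:,::-1])
E
```

```text
time_s: 21.47
eef_pos: [0.613, 0.0047, 0.0823]
eef_rot: [-0.0, 0.995, 0.096, 0.0]
contact_force: [-0.2, 0.3, -0.1]
finger_gap: 0.0852
grip_force: 0.0
time_s: 22.13
eef_pos: [0.6161, -0.1117, 0.1927]
eef_rot: [0.0, 0.995, 0.096, 0.0]
contact_force: [0.3, -0.4, 0.0]
finger_gap: 0.0847
grip_force: 0.0
time_s: 22.72
eef_pos: [0.595, -0.2693, 0.1921]
eef_rot: [-0.0, 0.996, 0.094, -0.0]
contact_force: [0.9, 1.0, -0.4]
finger_gap: 0.0846
grip_force: 0.0Traceback (most recent call last):
  File "<stdin>", line 4, in <module>
  File "pl.py", line 6, in plate
    c=cv2.convexHull(blobs(k)[0]); return cv2.fitEllipse(c),cv2.contourArea(c)
                                          ~~~~~~~~~~~~~~^^^
cv2.error: OpenCV(4.12.0) /io/opencv/modules/imgproc/src/shapedescr.cpp:361: error: (-201:Incorrect size of input array) There should be at least 5 points to fit the ellipse in function 'fitEllipseNoDirect'
```

```bash
cat > pl.py <<'E'
from h import *
def plate(d,seed,R):
    f=cv2.medianBlur(d['frame'],5).astype(int); df=f[:,:,2]-f[:,:,0]
    roi=np.zeros(df.shape,np.uint8); cv2.circle(roi,seed,R,1,-1)
    m=((df<5)&(roi>0)).astype(np.uint8); m=cv2.morphologyEx(m,cv2.MORPH_OPEN,np.ones((7,7)))
    c=cv2.convexHull(max(blobs(m),key=cv2.contourArea)); return cv2.fitEllipse(c),cv2.contourArea(c)
E
python3 - <<'E'
from pl import *
t=shot('top','top2');s=shot('side','side2')
for n,d,sd,r in(('t',t,(175,272),34),('s',s,(236,104),30)):
    e,a=plate(d,sd,r); print(n,np.round(e[0],2),np.round(e[1],1),a, plane(d,e[0],.066)[0].round(4))
for n in ('red','blue','yellow'):
  for c in blobs(mask(t,n),200)[:2]:
    (x,y),a,_=cv2.fitEllipse(c);print(n,x,y,a,plane(t,(x,y),.111).round(4))
to(.5036,-.3315,.15,.192)
v=np.hstack([t['frame'][:,130:530],s['frame'][:,180:580]]);cv2.imwrite('pics/c3.png',v[:,:,::-1])
E
```

```text
t [175.46 270.36] [58.1 63.2] 2758.0 [0.4989 0.3265 0.066 ]
s [236.23  99.33] [50.1 57.1] 2167.5 [0.5021 0.3354 0.066 ]
red 316.6209716796875 276.6578369140625 (21.32588768005371, 22.339200973510742) [[0.4471 0.005  0.111 ]]
blue 312.57415771484375 239.42941284179688 (20.736772537231445, 21.15635108947754) [[0.5303 0.0056 0.111 ]]
yellow 309.7264404296875 204.47158813476562 (21.49759292602539, 22.098926544189453) [[0.6106 0.0039 0.111 ]]
turn [-0.0003  0.      0.0011]
pos [ 0.5956 -0.2665  0.1923] shift [-0.1028  0.0462  0.0423] t 22.9167
```

View pics/c3.png

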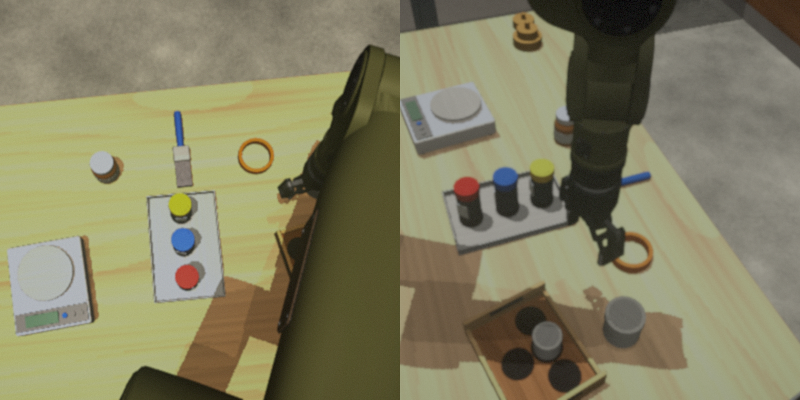

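All three tubes stand upright in the pan: red (187,276), blue (183,240) and yellow (180,207) in the left half. The tin stands alone in the carrier at (547,340) in the right half. The tin is next.

```bash
echo '[{"pos": [-0.026,0.0115,0]},{"pos": [-0.026,0.0115,0]},{"pos": [-0.026,0.0115,0]},{"pos": [-0.025,0.0115,0]},{},{},{}]' > mv.in && python3 -m inch mv.in
python3 - <<'E'
from h import *
w=shot('wrist','w4'); h=cv2.cvtColor(w['frame'],cv2.COLOR_RGB2HSV)
m=cv2.inRange(h,(0,0,90),(180,60,255))
for c in blobs(m,400):
    (x,y),a,_=cv2.fitEllipse(c);print(x,y,np.round(a,1),plane(w,(x,y),.056).round(4))
to(.5036,-.3317,.028,.192)
E
```

```text
time_s: 23.5
eef_pos: [0.5039, -0.3316, 0.1926]
eef_rot: [0.0, 0.995, 0.096, 0.0]
contact_force: [0.5, 0.5, 0.2]
finger_gap: 0.0848
grip_force: 0.0
56.90475082397461 116.09744262695312 [111.6 225.1] [[ 0.525  -0.0701  0.056 ]]
369.8666687011719 38.33601760864258 [86.2 90.4] [[ 0.6465 -0.3452  0.056 ]]
321.89276123046875 187.9009552001953 [46.5 48.8] [[ 0.5042 -0.3298  0.056 ]]
turn [ 0.0001 -0.0008  0.0014]
pos [ 0.5041 -0.3315  0.1925] shift [-6.000e-04  1.000e-04  1.645e-01] t 23.55
```

View pics/w4.png

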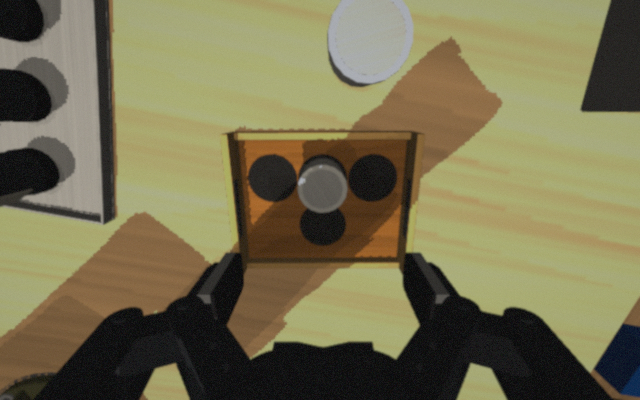

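The tin is at (323,187) with a free gap all round. The empty marks are at (273,178), (373,177) and (322,226). I'll go down on the tin and measure the marks.

```bash
python3 - <<'E'
from h import *
w=shot('wrist')
g=cv2.cvtColor(w['frame'],cv2.COLOR_RGB2GRAY)[135:262,240:410]; m=(cv2.medianBlur(g,5)<45).astype(np.uint8)
for c in blobs(m,400):
    c=c+[240,135]; (x,y),a,_=cv2.fitEllipse(c);print(x,y,np.round(a,1),plane(w,(x,y),.008).round(4))
E
echo '[{"pos": [0,0,0.03]},{"pos": [0,0,0.035]},{"pos": [0,0,0.035]},{"pos": [0,0,0.03]},{"pos": [0,0,0.02]},{"pos": [0,0,0.014]},{},{}]' > mv.in && python3 -m inch mv.in; echo '[{},{},{},{},{},{},{},{}]' > mv.in && python3 -m inch mv.in 0.045 30; echo '[{"pos": [0,0,-0.01]},{"pos": [0,0,-0.02]},{},{}]' > mv.in && python3 -m inch mv.in
```

```text
357.6686706542969 174.99227905273438 [44.2 94.5] [[ 0.5153 -0.3711  0.008 ]]
272.781982421875 178.31793212890625 [43.  47.6] [[ 0.4917 -0.2719  0.008 ]]
322.364990234375 226.7941131591797 [36.1 47.7] [[ 0.441  -0.3426  0.008 ]]
time_s: 24.27
eef_pos: [0.5032, -0.3313, 0.0276]
eef_rot: [-0.001, 0.995, 0.096, -0.001]
contact_force: [-0.3, 0.2, -0.3]
finger_gap: 0.0852
grip_force: 0.0
time_s: 24.93
eef_pos: [0.5043, -0.3329, 0.03]
eef_rot: [0.001, 0.995, 0.096, 0.001]
contact_force: [-1.0, 1.6, 5.5]
finger_gap: 0.0511
grip_force: 31.1
time_s: 25.27
eef_pos: [0.5042, -0.3333, 0.06]
eef_rot: [0.001, 0.995, 0.096, 0.001]
contact_force: [-0.4, -0.8, -1.7]
finger_gap: 0.0512
grip_force: 31.6
```

```bash
echo '[{"pos": [0,0,-0.03]},{"pos": [0,0,-0.035]},{"pos": [0,0,-0.035]},{"pos": [0,0,-0.035]},{"pos": [0,0,-0.03]},{},{}]' > mv.in && python3 -m inch mv.in; python3 -c "
from h import *
print(ctrl.sense()['joints']);to(.42,.329,.23,.192)"
```

```text
time_s: 25.85
eef_pos: [0.504, -0.3332, 0.2248]
eef_rot: [0.001, 0.995, 0.096, 0.001]
contact_force: [-0.3, 0.8, -2.2]
finger_gap: 0.0514
grip_force: 32.0
[-5.83992057e-01  3.20840786e-01 -5.18708435e-02  1.19461932e+00
 -1.05066512e-04  2.36590218e+00]
turn [ 0.0025 -0.0024 -0.0003]
pos [ 0.504  -0.3332  0.2248] shift [ 0.0439 -0.666  -0.0052] t 25.85
```

```bash
echo '[{"turn_vec": [0,0,-0.125]},{"turn_vec": [0,0,-0.125]},{"turn_vec": [0,0,-0.125]},{"turn_vec": [0,0,-0.125]},{"turn_vec": [0,0,-0.125]},{"turn_vec": [0,0,-0.125]},{},{}]' > mv.in && python3 -m inch mv.in; python3 -c "
from h import *
to(.451,.264,.225,.942)"
```

```text
time_s: 26.52
eef_pos: [0.5022, -0.3319, 0.2213]
eef_rot: [-0.001, 0.892, 0.452, -0.001]
contact_force: [0.0, 0.2, -1.8]
finger_gap: 0.0517
grip_force: 32.0
turn [-0.0031  0.0002 -0.0038]
pos [ 0.5022 -0.3319  0.2213] shift [ 0.4518 -0.3919 -0.0037] t 26.5167
```

```bash
echo '[{"pos": [0.012,-0.01,0]},{"pos": [0.022,-0.019,0]},{"pos": [0.023,-0.02,0]},{"pos": [0.023,-0.02,0]},{"pos": [0.023,-0.02,0]},{"pos": [0.023,-0.02,0]},{"pos": [0.023,-0.02,0]},{"pos": [0.023,-0.02,0]}]' > mv.in && python3 -m inch mv.in; echo '[{"pos": [0.023,-0.02,0]},{"pos": [0.023,-0.02,0]},{"pos": [0.023,-0.02,0]},{"pos": [0.023,-0.02,0]},{"pos": [0.023,-0.02,0]},{"pos": [0.023,-0.02,0]},{"pos": [0.023,-0.02,0]},{"pos": [0.023,-0.02,0]}]' > mv.in && python3 -m inch mv.in; echo '[{"pos": [0.023,-0.02,0]},{"pos": [0.023,-0.02,0]},{"pos": [0.02,-0.018,0]},{"pos": [0.01,-0.01,0]},{},{},{}]' > mv.in && python3 -m inch mv.in; python3 -c "
from h import *
w=shot('wrist','w5');to(.451,.264,.225,.942)"
```

```text
time_s: 27.18
eef_pos: [0.4828, -0.1036, 0.2228]
eef_rot: [-0.0, 0.892, 0.452, -0.0]
contact_force: [-0.2, 0.3, -0.8]
finger_gap: 0.0514
grip_force: 32.0
time_s: 27.85
eef_pos: [0.4614, 0.139, 0.2229]
eef_rot: [-0.0, 0.892, 0.453, -0.0]
contact_force: [0.1, 0.8, -1.5]
finger_gap: 0.0518
grip_force: 32.0
time_s: 28.43
eef_pos: [0.4518, 0.2381, 0.2229]
eef_rot: [0.0, 0.891, 0.453, -0.0]
contact_force: [0.2, -0.3, -0.8]
finger_gap: 0.0514
grip_force: 32.0
turn [-0.      0.0008 -0.0018]
pos [0.4521 0.2378 0.2231] shift [ 0.0205 -0.0163 -0.0019] t 28.4833
```

View pics/w5.png

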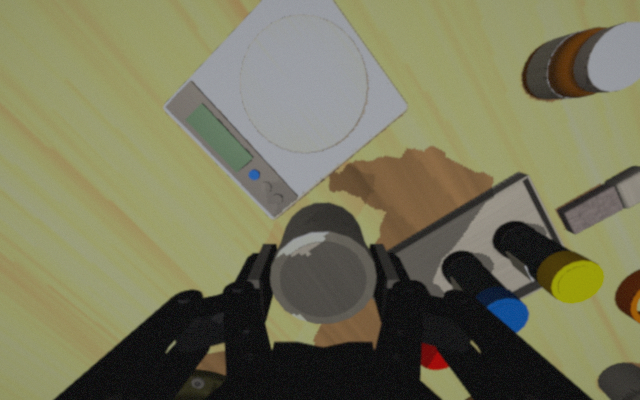

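The tin hangs upright at (322,277). The plate's outline runs over columns 239–369 and rows 13–153, with its centre near (304,83).

Run:
```python
from pl import *
w=shot('wrist');t=shot('top')
for n,d,sd,r in(('w',w,(304,83),76),('t',t,(175,271),34)):
    e,a=plate(d,sd,r);print(n,np.round(e[0],1),np.round(e[1],1))
q=plane(w,[(239,83),(369,83),(304,13),(304,153)],.066); print(q.round(4))
A=np.c_[2*q[:,:2],np.ones(4)];c=np.linalg.lstsq(A,(q[:,:2]**2).sum(1),rcond=None)[0];print('centre',c[:2],'r',np.sqrt(c[2]+c[:2]@c[:2]))
for u in ((175.5,270.4),(175.5,272)):print(tri(w,(304,82),t,u),plane(t,u,.066))
to(c[0],c[1],.12,.942)
```

```text
w [300.6 137.4] [30.4 75. ]
t [174.9 271.1] [67.5 67.9]
[[0.4448 0.3711 0.066 ]
 [0.5489 0.2953 0.066 ]
 [0.5329 0.3804 0.066 ]
 [0.4549 0.2783 0.066 ]]
centre [0.49402193 0.32929671] r 0.06441948550731137
(array([0.49961116, 0.33517288, 0.0405012 ]), np.float64(0.005319587427601309)) [[0.49881331 0.32641434 0.066     ]]
(array([0.49825863, 0.33705247, 0.03120985]), np.float64(0.0020851388581502317)) [[0.49515026 0.32657385 0.066     ]]
turn [ 0.0001  0.0002 -0.0021]
pos [0.4524 0.2377 0.2233] shift [ 0.0985 -0.0202  0.1033] t 28.5833
```

```bash
echo '[{"pos": [0.02,-0.004,0]},{"pos": [0.027,-0.005,0]},{"pos": [0.027,-0.005,0]},{"pos": [0.024,-0.005,0]},{"pos": [0,0,0.03]},{"pos": [0,0,0.03]},{},{}]' > mv.in && python3 -m inch mv.in; echo '[{"pos": [0,0,0.03]},{"pos": [0,0,0.01]},{},{},{}]' > mv.in && python3 -m inch mv.in; python3 -c "
from h import *
to(.495,.3285,.089,.942)"
```

```text
time_s: 29.25
eef_pos: [0.4935, 0.3275, 0.162]
eef_rot: [0.0, 0.891, 0.453, -0.002]
contact_force: [0.4, -0.1, -0.3]
finger_gap: 0.0513
grip_force: 32.0
time_s: 29.67
eef_pos: [0.4956, 0.3295, 0.1252]
eef_rot: [-0.0, 0.891, 0.454, 0.001]
contact_force: [-0.1, 0.1, -0.9]
finger_gap: 0.0515
grip_force: 32.0
turn [ 0.0007 -0.0019 -0.0006]
pos [0.4956 0.3295 0.1252] shift [-0.0011  0.0001  0.0362] t 29.6667
```

```bash
echo '[{"pos": [-0.001,0,0.01]},{"pos": [0,0,0.01]},{"pos": [0,0,0.008]},{"pos": [0,0,0.003]},{},{},{}]' > mv.in && python3 -m inch mv.in; echo '[{"pos": [0,0,0.002]},{},{}]' > mv.in && python3 -m inch mv.in;  echo '[{"pos": [0,0,0.001]},{}]' > mv.in && python3 -m inch mv.in;echo '[{"pos": [0,0,0.001]},{}]' > mv.in && python3 -m inch mv.in
```

```text
time_s: 30.25
eef_pos: [0.4943, 0.3284, 0.0925]
eef_rot: [0.0, 0.891, 0.454, 0.0]
contact_force: [0.7, 0.6, -1.6]
finger_gap: 0.0515
grip_force: 32.0
time_s: 30.5
eef_pos: [0.4942, 0.3284, 0.0904]
eef_rot: [-0.0, 0.891, 0.454, 0.0]
contact_force: [0.9, -1.2, -1.4]
finger_gap: 0.0511
grip_force: 32.0
time_s: 30.67
eef_pos: [0.4941, 0.3283, 0.0893]
eef_rot: [-0.0, 0.891, 0.454, 0.0]
contact_force: [-0.1, 0.1, -0.4]
finger_gap: 0.0513
grip_force: 32.0
time_s: 30.83
eef_pos: [0.4941, 0.3283, 0.0882]
eef_rot: [-0.0, 0.891, 0.454, -0.0]
contact_force: [-0.0, -0.7, -1.4]
finger_gap: 0.051
grip_force: 32.0
```

```bash
echo '[{"pos": [0,0,0.0007]},{}]' > mv.in && python3 -m inch mv.in; echo '[{"pos": [0,0,0.0007]},{}]' > mv.in && python3 -m inch mv.in
```

```text
time_s: 31.0
eef_pos: [0.4941, 0.3283, 0.0881]
eef_rot: [-0.0, 0.891, 0.454, 0.0]
contact_force: [-1.9, -1.1, 3.6]
finger_gap: 0.0516
grip_force: 32.4
time_s: 31.17
eef_pos: [0.4941, 0.3283, 0.088]
eef_rot: [-0.0, 0.891, 0.454, 0.0]
contact_force: [-3.8, -2.6, 9.3]
finger_gap: 0.0513
grip_force: 32.8
```

```bash
echo '[{},{},{},{},{},{}]' > mv.in && python3 -m inch mv.in 0.085; echo '[{"pos": [0,0,-0.02]},{"pos": [0,0,-0.03]},{"pos": [0,0,-0.035]},{"pos": [0,0,-0.035]},{"pos": [-0.03,0,0]},{"pos": [-0.03,0,0]},{"pos": [-0.03,0,0]},{}]' > mv.in && python3 -m inch mv.in
python3 - <<'E'
from pl import *
w=shot('wrist','w6');t=shot('top');s=shot('side')
v=np.hstack([cv2.resize(t['frame'][220:345,120:240],(400,416)),cv2.resize(s['frame'][70:160,170:290],(400,300))[0:300]] if 0 else [w['frame'][0:400,100:500],np.vstack([cv2.resize(t['frame'][225:345,130:250],(200,200)),cv2.resize(s['frame'][70:160,170:290],(200,150)),np.zeros((50,200,3),np.uint8)])])
cv2.imwrite('pics/c6.png',v[:,:,::-1])
E
```

```text
time_s: 31.67
eef_pos: [0.4941, 0.3283, 0.0867]
eef_rot: [-0.0, 0.891, 0.454, -0.0]
contact_force: [-1.1, -0.3, -0.2]
finger_gap: 0.085
grip_force: 0.0
time_s: 32.33
eef_pos: [0.4376, 0.2518, 0.2067]
eef_rot: [0.001, 0.891, 0.453, -0.002]
contact_force: [0.1, -0.4, -0.7]
finger_gap: 0.0855
grip_force: 0.0
```

View pics/c6.png

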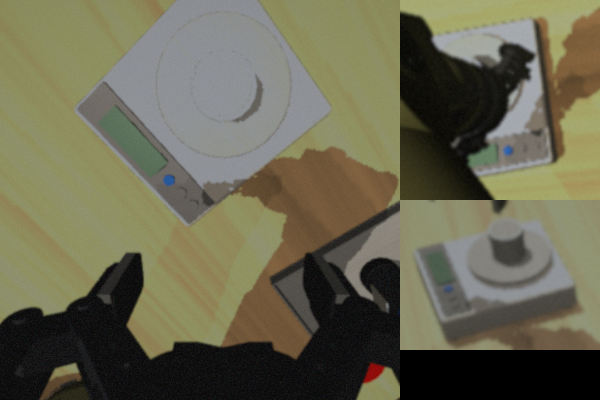

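The tin stands upright and released, with its lid at (223,86) in the crop. The plate spans columns 155–292 and rows 11–157. I'll check how well it is centred and work out the way back to yellow.

Run:
```python
from pl import *
w=shot('wrist')
def circ(p,z):
    q=plane(w,p,z);A=np.c_[2*q[:,:2],np.ones(len(q))];c=np.linalg.lstsq(A,(q[:,:2]**2).sum(1),rcond=None)[0];return c[:2].round(4),np.sqrt(c[2]+c[:2]@c[:2]).round(4)
print('plate',circ([(255,84),(392,84),(323,11),(323,157)],.066),'tin',circ([(290,86),(356,86),(323,50),(323,122)],.114))
to(.612,.0045,.16,.942)
```

```text
plate (array([0.4979, 0.3343]), np.float64(0.0641)) tin (array([0.4968, 0.3336]), np.float64(0.026))
turn [ 0.0004 -0.0012 -0.0002]
pos [0.4419 0.2561 0.2072] shift [-0.1035  0.2856  0.0472] t 32.5333
```

```bash
echo '[{"pos": [-0.01,0.028,0]},{"pos": [-0.011,0.032,0]},{"pos": [-0.011,0.032,0]},{"pos": [-0.011,0.032,0]},{"pos": [-0.011,0.032,0]},{"pos": [-0.011,0.032,0]},{"pos": [-0.011,0.032,0]},{"pos": [-0.011,0.032,0]}]' > mv.in && python3 -m inch mv.in>/dev/null; echo '[{"pos": [-0.01,0.025,0]},{"turn_vec": [0,0,0.125]},{"turn_vec": [0,0,0.125]},{"turn_vec": [0,0,0.125]},{"turn_vec": [0,0,0.125]},{"turn_vec": [0,0,0.125]},{"turn_vec": [0,0,0.125]},{}]' > mv.in && python3 -m inch mv.in;echo '[{},{}]' > mv.in && python3 -m inch mv.in
python3 - <<'E'
from h import *
to(.612,.0045,.15,.192)
w=shot('wrist');HUE['yellow']=[(18,34)]
for n in HUE:
  for c in blobs(mask(w,n,190),300)[:2]:
    (x,y),a,_=cv2.fitEllipse(c);print(n,x,y,a,plane(w,(x,y),.111).round(4))
E
```

```text
time_s: 33.87
eef_pos: [0.6091, 0.0147, 0.2063]
eef_rot: [-0.0, 0.996, 0.095, -0.0]
contact_force: [0.2, 0.3, 0.3]
finger_gap: 0.0849
grip_force: 0.0
time_s: 34.03
eef_pos: [0.6086, 0.0144, 0.2066]
eef_rot: [-0.0, 0.995, 0.098, -0.0]
contact_force: [0.6, -0.5, -0.5]
finger_gap: 0.085
grip_force: 0.0
turn [-0.      0.0001  0.0033]
pos [0.6086 0.0144 0.2066] shift [0.0014 0.0104 0.0566] t 34.0333
red 303.0228271484375 334.184814453125 (22.71345329284668, 52.14484405517578) [[0.4579 0.0067 0.111 ]]
yellow 333.6358337402344 199.16798400878906 (54.813392639160156, 56.40464782714844) [[0.6118 0.0059 0.111 ]]
blue 315.1986083984375 275.6076965332031 (45.63706588745117, 50.24773406982422) [[0.5308 0.0074 0.111 ]]
```

```bash
echo '[{"pos": [0.002,0.01,0],"turn_vec": [0,0,0.003]},{"pos": [0,0,0.03]},{"pos": [0,0,0.03]},{"pos": [0,0,0.03]},{"pos": [0,0,0.02]},{"pos": [0,0,0.015]},{},{}]' > mv.in && python3 -m inch mv.in; python3 -c "
from h import *
to(.612,.0052,.0805,.192)"
```

```text
time_s: 34.75
eef_pos: [0.6115, 0.0042, 0.0814]
eef_rot: [0.0, 0.996, 0.094, -0.001]
contact_force: [0.3, 0.6, 0.9]
finger_gap: 0.0849
grip_force: 0.0
turn [-0.0001  0.0017 -0.0029]
pos [0.6115 0.0042 0.0814] shift [ 0.0007 -0.0009  0.0009] t 34.75
```

```bash
echo '[{},{},{},{},{},{},{},{}]' > mv.in && python3 -m inch mv.in 0.045 50; echo '[{"pos": [0,0,-0.01]},{"pos": [0,0,-0.02]},{"pos": [0,0,-0.03]},{"pos": [0,0,-0.035]},{"pos": [0,0,-0.035]},{},{}]' > mv.in && python3 -m inch mv.in; python3 -c "
from h import *
to(.516,-.389,.2,.192)"
```

```text
time_s: 35.42
eef_pos: [0.6133, 0.0047, 0.0838]
eef_rot: [0.0, 0.996, 0.094, 0.002]
contact_force: [-0.7, 0.4, 6.5]
finger_gap: 0.0515
grip_force: 52.2
time_s: 36.0
eef_pos: [0.6135, 0.0047, 0.2147]
eef_rot: [0.0, 0.996, 0.094, 0.002]
contact_force: [-0.1, -0.4, -4.5]
finger_gap: 0.0515
grip_force: 53.5
turn [ 0.0009 -0.0047 -0.0031]
pos [0.6135 0.0047 0.2147] shift [-0.1708  0.3679  0.0147] t 36.0
```

```bash
echo '[{"pos": [-0.01,0.02,0],"turn_vec": [0,0,-0.003]},{"pos": [-0.014,0.03,0]},{"pos": [-0.014,0.03,0]},{"pos": [-0.014,0.03,0]},{"pos": [-0.014,0.03,0]},{"pos": [-0.014,0.03,0]},{"pos": [-0.014,0.03,0]},{"pos": [-0.014,0.03,0]}]' > mv.in && python3 -m inch mv.in >/dev/null; echo '[{"pos": [-0.014,0.03,0]},{"pos": [-0.014,0.03,0]},{"pos": [-0.014,0.03,0]},{"pos": [-0.012,0.03,0]},{"pos": [-0.008,0.018,0]},{},{},{}]' > mv.in && python3 -m inch mv.in; echo '[{"pos": [0,0,0.03]},{"pos": [0,0,0.03]},{"pos": [0,0,0.02]},{},{},{}]' > mv.in && python3 -m inch mv.in; python3 -c "
from h import *
to(.516,-.389,.094,.192)"
```

```text
time_s: 37.33
eef_pos: [0.5143, -0.3879, 0.2101]
eef_rot: [-0.001, 0.995, 0.096, -0.001]
contact_force: [-0.6, 0.7, -3.2]
finger_gap: 0.0518
grip_force: 53.8
time_s: 37.83
eef_pos: [0.516, -0.3885, 0.1332]
eef_rot: [0.0, 0.995, 0.096, 0.0]
contact_force: [0.7, -0.2, -3.0]
finger_gap: 0.0516
grip_force: 53.7
turn [ 0.0008 -0.0009  0.0009]
pos [ 0.516  -0.3885  0.1332] shift [-0.0001  0.0004  0.0392] t 37.8333
```

```bash
echo '[{"pos": [0,0,0.015]},{"pos": [0,0,0.015]},{"pos": [0,0,0.007]},{},{},{}]' > mv.in && python3 -m inch mv.in; echo '[{"pos": [0,0,0.002]},{},{}]' > mv.in && python3 -m inch mv.in; echo '[{"pos": [0,0,0.001]},{}]' > mv.in && python3 -m inch mv.in; echo '[{"pos": [0,0,0.001]},{}]' > mv.in && python3 -m inch mv.in
```

```text
time_s: 38.33
eef_pos: [0.516, -0.3895, 0.0964]
eef_rot: [0.001, 0.995, 0.096, 0.001]
contact_force: [0.3, 0.0, -3.6]
finger_gap: 0.0518
grip_force: 54.0
time_s: 38.58
eef_pos: [0.5154, -0.3891, 0.0933]
eef_rot: [0.0, 0.995, 0.096, 0.0]
contact_force: [-0.0, 0.4, -3.6]
finger_gap: 0.0517
grip_force: 54.0
time_s: 38.75
eef_pos: [0.5152, -0.389, 0.0919]
eef_rot: [0.0, 0.995, 0.096, 0.0]
contact_force: [-0.8, 0.1, -4.3]
finger_gap: 0.0513
grip_force: 54.0
time_s: 38.92
eef_pos: [0.515, -0.3889, 0.0907]
eef_rot: [-0.0, 0.995, 0.096, -0.0]
contact_force: [0.0, 0.2, -3.3]
finger_gap: 0.0515
grip_force: 54.0
```

```bash
echo '[{"pos": [0,0,0.001]},{}]' > mv.in && python3 -m inch mv.in; echo '[{"pos": [0,0,0.0007]},{}]' > mv.in && python3 -m inch mv.in; echo '[{"pos": [0,0,0.0007]},{}]' > mv.in && python3 -m inch mv.in;  echo '[{"pos": [0,0,0.0005]},{}]' > mv.in && python3 -m inch mv.in
```

```text
time_s: 39.08
eef_pos: [0.5151, -0.3889, 0.0897]
eef_rot: [-0.0, 0.995, 0.096, -0.0]
contact_force: [0.4, -0.4, -2.9]
finger_gap: 0.0515
grip_force: 54.0
time_s: 39.25
eef_pos: [0.5151, -0.3889, 0.0891]
eef_rot: [-0.0, 0.995, 0.096, -0.0]
contact_force: [0.6, 0.1, -3.4]
finger_gap: 0.0512
grip_force: 54.0
time_s: 39.42
eef_pos: [0.5153, -0.3889, 0.0889]
eef_rot: [0.0, 0.995, 0.096, 0.0]
contact_force: [-1.2, 1.7, 0.7]
finger_gap: 0.0516
grip_force: 54.3
time_s: 39.58
eef_pos: [0.5153, -0.3889, 0.0889]
eef_rot: [0.0, 0.995, 0.096, 0.0]
contact_force: [-2.3, 1.9, 5.5]
finger_gap: 0.0516
grip_force: 54.8
```

```bash
echo '[{},{},{},{},{},{}]' > mv.in && python3 -m inch mv.in 0.085; echo '[{"pos": [0,0,-0.02]},{"pos": [0,0,-0.03]},{"pos": [0,0,-0.04]},{"pos": [0.006,-0.025,0]},{"pos": [0.007,-0.03,0]},{"pos": [0.007,-0.03,0]},{"pos": [0.007,-0.03,0]},{"pos": [0.007,-0.03,0]}]' > mv.in && python3 -m inch mv.in; echo '[{"pos": [0.007,-0.03,0]},{"pos": [0.007,-0.03,0]},{"pos": [0.007,-0.03,0]},{"pos": [0.007,-0.03,0]},{"pos": [0.007,-0.03,0]},{"pos": [0.007,-0.03,0]},{"pos": [0.007,-0.03,0]},{"pos": [0.007,-0.025,0]}]' > mv.in && python3 -m inch mv.in >/dev/null; echo '[{"pos": [0.002,-0.005,0.02]},{},{}]' > mv.in && python3 -m inch mv.in; python3 -c "
from h import *
to(.531,.0055,.0805,.192)
w=shot('wrist')
for c in blobs(mask(w,'blue',150),300)[:2]:
    (x,y),a,_=cv2.fitEllipse(c);print(x,y,a,plane(w,(x,y),.111).round(4))"
```

```text
time_s: 40.08
eef_pos: [0.5152, -0.389, 0.0879]
eef_rot: [0.0, 0.995, 0.096, 0.0]
contact_force: [0.3, 0.3, 0.7]
finger_gap: 0.0853
grip_force: 0.0
time_s: 40.75
eef_pos: [0.5208, -0.2389, 0.1781]
eef_rot: [0.0, 0.995, 0.095, 0.0]
contact_force: [0.5, 0.2, 0.2]
finger_gap: 0.0849
grip_force: 0.0
time_s: 41.67
eef_pos: [0.5311, 0.0067, 0.1573]
eef_rot: [0.0, 0.995, 0.096, -0.001]
contact_force: [-0.7, 0.3, -0.1]
finger_gap: 0.0849
grip_force: 0.0
turn [-0.      0.0024  0.0008]
pos [0.5311 0.0067 0.1573] shift [-0.0003  0.0012  0.0768] t 41.6667
322.986572265625 222.08773803710938 (65.16822052001953, 67.82119750976562) [[0.5306 0.0072 0.111 ]]
```

```bash
echo '[{"pos": [0,0,0.03]},{"pos": [0,0,0.03]},{"pos": [0,0,0.017]},{},{}]' > mv.in && python3 -m inch mv.in; echo '[{},{},{},{},{},{},{},{}]' > mv.in && python3 -m inch mv.in 0.045 50; echo '[{"pos": [0,0,-0.01]},{"pos": [0,0,-0.02]},{"pos": [0,0,-0.03]},{"pos": [0,0,-0.035]},{"pos": [0,0,-0.035]},{},{}]' > mv.in && python3 -m inch mv.in; python3 -c "
from h import *
to(.4456,-.3422,.2,.192)"
```

```text
time_s: 42.13
eef_pos: [0.5317, 0.0055, 0.0811]
eef_rot: [0.0, 0.995, 0.095, -0.001]
contact_force: [-0.1, -0.5, 0.9]
finger_gap: 0.0851
grip_force: 0.0
time_s: 42.8
eef_pos: [0.5336, 0.0065, 0.083]
eef_rot: [0.0, 0.995, 0.096, 0.002]
contact_force: [-0.8, 0.0, 6.1]
finger_gap: 0.0514
grip_force: 51.6
time_s: 43.38
eef_pos: [0.5339, 0.0066, 0.2141]
eef_rot: [0.0, 0.995, 0.096, 0.003]
contact_force: [-0.0, 0.7, -4.1]
finger_gap: 0.0517
grip_force: 53.2
turn [ 0.0009 -0.0054 -0.0001]
pos [0.5339 0.0066 0.2141] shift [-0.1532  0.3255  0.0141] t 43.3833
```

```bash
echo '[{"pos": [-0.01,0.02,0]},{"pos": [-0.014,0.03,0]},{"pos": [-0.014,0.03,0]},{"pos": [-0.014,0.03,0]},{"pos": [-0.014,0.03,0]},{"pos": [-0.014,0.03,0]},{"pos": [-0.014,0.03,0]},{"pos": [-0.014,0.03,0]}]' > mv.in && python3 -m inch mv.in >/dev/null; echo '[{"pos": [-0.014,0.03,0]},{"pos": [-0.014,0.03,0]},{"pos": [-0.012,0.026,0]},{"pos": [-0.005,0.01,0]},{},{},{}]' > mv.in && python3 -m inch mv.in; echo '[{"pos": [0,0,0.03]},{"pos": [0,0,0.03]},{"pos": [0,0,0.02]},{},{},{}]' > mv.in && python3 -m inch mv.in; python3 -c "
from h import *
to(.446,-.3422,.094,.192)"
```

```text
time_s: 44.63
eef_pos: [0.4437, -0.3413, 0.2102]
eef_rot: [-0.001, 0.995, 0.096, -0.001]
contact_force: [-0.1, -0.2, -2.8]
finger_gap: 0.0512
grip_force: 53.5
time_s: 45.13
eef_pos: [0.445, -0.3423, 0.1323]
eef_rot: [0.0, 0.995, 0.096, 0.001]
contact_force: [0.2, 0.2, -2.4]
finger_gap: 0.0516
grip_force: 53.5
turn [ 0.001  -0.001   0.0011]
pos [ 0.445  -0.3423  0.1323] shift [0.001  0.0001 0.0383] t 45.1333
```

```bash
echo '[{"pos": [0.001,0,0.015]},{"pos": [0,0,0.015]},{"pos": [0,0,0.009]},{},{},{},{}]' > mv.in && python3 -m inch mv.in; echo '[{"pos": [0,0,0.002]},{},{}]' > mv.in && python3 -m inch mv.in; echo '[{"pos": [0,0,0.001]},{}]' > mv.in && python3 -m inch mv.in; echo '[{"pos": [0,0,0.001]},{}]' > mv.in && python3 -m inch mv.in
```

```text
time_s: 45.72
eef_pos: [0.4458, -0.3431, 0.0933]
eef_rot: [0.001, 0.995, 0.096, 0.001]
contact_force: [-0.7, 0.7, -2.1]
finger_gap: 0.0515
grip_force: 53.6
time_s: 45.97
eef_pos: [0.445, -0.3425, 0.0901]
eef_rot: [0.0, 0.995, 0.096, 0.0]
contact_force: [0.4, 0.8, -2.1]
finger_gap: 0.0515
grip_force: 53.6
time_s: 46.13
eef_pos: [0.4449, -0.3424, 0.0889]
eef_rot: [-0.0, 0.995, 0.096, -0.0]
contact_force: [0.1, -0.0, -3.6]
finger_gap: 0.0518
grip_force: 53.6
time_s: 46.3
eef_pos: [0.4451, -0.3425, 0.0882]
eef_rot: [0.0, 0.995, 0.096, 0.0]
contact_force: [-1.3, -0.1, -1.7]
finger_gap: 0.0511
grip_force: 53.9
```

```bash
echo '[{"pos": [0,0,0.0007]},{}]' > mv.in && python3 -m inch mv.in; echo '[{},{},{},{},{},{}]' > mv.in && python3 -m inch mv.in 0.085; echo '[{"pos": [0,0,-0.02]},{"pos": [0,0,-0.03]},{"pos": [0,0,-0.04]},{"pos": [0.006,-0.025,0]},{"pos": [0.006,-0.03,0]},{"pos": [0.006,-0.03,0]},{"pos": [0.006,-0.03,0]},{"pos": [0.006,-0.03,0]}]' > mv.in && python3 -m inch mv.in; echo '[{"pos": [0.006,-0.03,0]},{"pos": [0.006,-0.03,0]},{"pos": [0.006,-0.03,0]},{"pos": [0.006,-0.03,0]},{"pos": [0.006,-0.03,0]},{"pos": [0.006,-0.03,0]},{"pos": [0.003,-0.016,0]},{"pos": [0,0,0.02]}]' > mv.in && python3 -m inch mv.in >/dev/null; echo '[{},{}]' > mv.in && python3 -m inch mv.in; python3 -c "
from h import *
to(.448,.0058,.0795,.192)
w=shot('wrist')
for c in blobs(mask(w,'red',150),300)[:2]:
    (x,y),a,_=cv2.fitEllipse(c);print(x,y,a,plane(w,(x,y),.111).round(4))"
```

```text
time_s: 46.47
eef_pos: [0.4452, -0.3425, 0.0881]
eef_rot: [0.0, 0.995, 0.096, 0.0]
contact_force: [-1.2, 2.0, 4.6]
finger_gap: 0.0517
grip_force: 54.5
time_s: 46.97
eef_pos: [0.445, -0.3425, 0.0872]
eef_rot: [0.0, 0.995, 0.096, 0.0]
contact_force: [0.1, 0.2, -0.6]
finger_gap: 0.0852
grip_force: 0.0
time_s: 47.63
eef_pos: [0.4466, -0.1932, 0.1774]
eef_rot: [0.0, 0.995, 0.095, 0.0]
contact_force: [0.6, -0.6, -0.6]
finger_gap: 0.085
grip_force: 0.0
time_s: 48.47
eef_pos: [0.4467, 0.0055, 0.1568]
eef_rot: [-0.0, 0.995, 0.096, -0.001]
contact_force: [0.4, -0.6, 0.3]
finger_gap: 0.0851
grip_force: 0.0
turn [-0.0002  0.0022  0.0004]
pos [0.4467 0.0055 0.1568] shift [ 0.0013 -0.      0.0773] t 48.4667
322.6668395996094 219.96783447265625 (64.63958740234375, 68.99913024902344) [[0.4481 0.0067 0.111 ]]
```

```bash
echo '[{"pos": [0,0,0.03]},{"pos": [0,0,0.03]},{"pos": [0,0,0.017]},{},{}]' > mv.in && python3 -m inch mv.in; echo '[{},{},{},{},{},{},{},{}]' > mv.in && python3 -m inch mv.in 0.045 50; echo '[{"pos": [0,0,-0.01]},{"pos": [0,0,-0.02]},{"pos": [0,0,-0.03]},{"pos": [0,0,-0.035]},{"pos": [0,0,-0.035]},{},{}]' > mv.in && python3 -m inch mv.in; python3 -c "
from h import *
to(.493,-.2722,.2,.192)"
```

```text
time_s: 48.93
eef_pos: [0.4474, 0.0048, 0.0805]
eef_rot: [-0.0, 0.995, 0.095, -0.001]
contact_force: [0.5, -0.4, 0.3]
finger_gap: 0.0848
grip_force: 0.0
time_s: 49.6
eef_pos: [0.4494, 0.0055, 0.0821]
eef_rot: [0.0, 0.995, 0.096, 0.002]
contact_force: [-0.1, 0.6, 6.8]
finger_gap: 0.0519
grip_force: 51.4
time_s: 50.18
eef_pos: [0.4494, 0.0055, 0.2129]
eef_rot: [0.0, 0.995, 0.096, 0.003]
contact_force: [-0.5, 0.8, -2.6]
finger_gap: 0.0515
grip_force: 53.2
turn [ 0.0009 -0.005  -0.0002]
pos [0.4494 0.0055 0.2129] shift [-0.0102  0.2809  0.0129] t 50.1833
```

Expected contact at TCP z ≈ 0.087.

```bash
echo '[{"pos": [-0.001,0.02,0]},{"pos": [-0.001,0.03,0]},{"pos": [-0.001,0.03,0]},{"pos": [-0.001,0.03,0]},{"pos": [-0.001,0.03,0]},{"pos": [-0.001,0.03,0]},{"pos": [-0.001,0.03,0]},{"pos": [-0.001,0.03,0]}]' > mv.in && python3 -m inch mv.in >/dev/null; echo '[{"pos": [-0.001,0.03,0]},{"pos": [0,0.02,0]},{},{},{}]' > mv.in && python3 -m inch mv.in; echo '[{"pos": [0,0,0.03]},{"pos": [0,0,0.03]},{"pos": [0,0,0.02]},{},{},{}]' > mv.in && python3 -m inch mv.in; python3 -c "
from h import *
to(.493,-.2722,.093,.192)"
```

```text
time_s: 51.27
eef_pos: [0.4912, -0.2701, 0.2089]
eef_rot: [-0.001, 0.995, 0.096, -0.001]
contact_force: [0.3, 0.1, -2.3]
finger_gap: 0.0517
grip_force: 53.5
time_s: 51.77
eef_pos: [0.4929, -0.2707, 0.1315]
eef_rot: [0.0, 0.995, 0.096, 0.0]
contact_force: [0.7, -0.0, -1.6]
finger_gap: 0.0516
grip_force: 53.6
turn [ 0.0006 -0.0009  0.0008]
pos [ 0.4929 -0.2707  0.1315] shift [-0.0002  0.0015  0.0385] t 51.7667
```

```bash
echo '[{"pos": [0,0.001,0.015]},{"pos": [0,0,0.015]},{"pos": [0,0,0.009]},{},{},{},{}]' > mv.in && python3 -m inch mv.in; echo '[{"pos": [0,0,0.002]},{},{}]' > mv.in && python3 -m inch mv.in; echo '[{"pos": [0,0,0.001]},{}]' > mv.in && python3 -m inch mv.in; echo '[{"pos": [0,0,0.001]},{}]' > mv.in && python3 -m inch mv.in
```

```text
time_s: 52.35
eef_pos: [0.4933, -0.2725, 0.0925]
eef_rot: [0.001, 0.995, 0.096, 0.001]
contact_force: [0.0, 0.7, -3.1]
finger_gap: 0.0515
grip_force: 53.7
time_s: 52.6
eef_pos: [0.4925, -0.2721, 0.0894]
eef_rot: [0.0, 0.995, 0.096, 0.0]
contact_force: [-0.8, -1.1, -2.1]
finger_gap: 0.0517
grip_force: 53.7
time_s: 52.77
eef_pos: [0.4924, -0.2721, 0.0882]
eef_rot: [-0.0, 0.995, 0.096, -0.0]
contact_force: [-0.1, -0.2, -3.0]
finger_gap: 0.0515
grip_force: 53.7
time_s: 52.93
eef_pos: [0.4925, -0.2722, 0.0873]
eef_rot: [0.0, 0.995, 0.096, 0.0]
contact_force: [0.1, 0.2, -3.1]
finger_gap: 0.0516
grip_force: 53.9
```

Contact is next. Then I'll release, rise and back off, and check.

```bash
echo '[{"pos": [0,0,0.0007]},{}]' > mv.in && python3 -m inch mv.in;echo '[{"pos": [0,0,0.0005]},{}]' > mv.in && python3 -m inch mv.in; echo '[{},{},{},{},{},{}]' > mv.in && python3 -m inch mv.in 0.085; echo '[{"pos": [0,0,-0.02]},{"pos": [0,0,-0.03]},{"pos": [0,0,-0.04]},{"pos": [0,0,-0.04]},{"pos": [0,0,-0.04]},{"pos": [0,0.025,0]},{"pos": [0,0.025,0]},{"pos": [-0.02,0.01,0]}]' > mv.in && python3 -m inch mv.in; echo '[{},{},{},{}]' > mv.in && python3 -m inch mv.in
python3 - <<'E'
from h import *
HUE['yellow']=[(18,34)]
w=shot('wrist','w9');s=shot('side','s9')
st={'red':(.4922,-.2723),'blue':(.4453,-.3421),'yellow':(.5154,-.3886)}
for n in HUE:
  for c in blobs(mask(w,n,150 if n!='yellow' else 190),300)[:3]:
    (x,y),a,_=cv2.fitEllipse(c);p=plane(w,(x,y),.116)[0];print(n,x,y,np.round(a,1),p.round(4),'off mm',(1e3*np.hypot(*(p[:2]-st[n]))).round(1))
v=np.hstack([w['frame'][:,120:520],s['frame'][:,170:570]]);cv2.imwrite('pics/c9.png',v[:,:,::-1])
E
```

```text
time_s: 53.1
eef_pos: [0.4927, -0.2721, 0.0872]
eef_rot: [0.0, 0.995, 0.096, 0.0]
contact_force: [-2.1, 2.7, 3.5]
finger_gap: 0.0515
grip_force: 54.3
time_s: 53.27
eef_pos: [0.4929, -0.2721, 0.0872]
eef_rot: [0.0, 0.995, 0.096, 0.001]
contact_force: [-2.2, 2.5, 7.6]
finger_gap: 0.0516
grip_force: 54.8
time_s: 53.77
eef_pos: [0.4924, -0.2721, 0.086]
eef_rot: [-0.0, 0.995, 0.096, -0.0]
contact_force: [-0.2, -0.4, -0.2]
finger_gap: 0.0851
grip_force: 0.0
time_s: 54.43
eef_pos: [0.4874, -0.3371, 0.2567]
eef_rot: [0.001, 0.995, 0.096, 0.002]
contact_force: [-1.2, 0.3, -0.4]
finger_gap: 0.0853
grip_force: 0.0
time_s: 54.77
eef_pos: [0.4845, -0.3342, 0.256]
eef_rot: [-0.0, 0.995, 0.096, 0.0]
contact_force: [0.5, -0.2, -0.2]
finger_gap: 0.0847
grip_force: 0.0
red 265.3586120605469 169.75746154785156 [48.3 50.7] [ 0.4916 -0.2718  0.116 ] off mm 0.8
yellow 379.683349609375 170.44302368164062 [48.5 52.2] [ 0.5135 -0.3874  0.116 ] off mm 2.2
blue 322.7917175292969 224.6860809326172 [40.8 44.5] [ 0.4428 -0.3415  0.116 ] off mm 2.5
blue 627.6219482421875 360.47314453125 [28.5 52.3] [ 0.3338 -0.7598  0.116 ] off mm 432.3
```

View pics/c9.png

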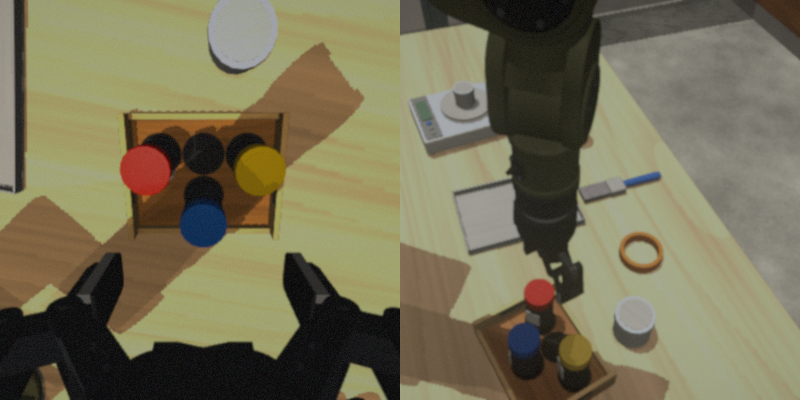

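The tubes stand upright on their original marks, within about 2.5 mm: red (145,170), yellow (260,170) and blue (203,224). The tin is on the plate at (463,95) in the right half. The gripper is clear, so I'm handing in.

```bash
python3 -c "
from cell import ctrl
print(ctrl.sign_off())"
```

```text
the job is handed in; nothing more can be done
None
```

The job is handed in (no verdict was returned): the tin stands within about 1 mm of the middle of the balance plate, all three tubes are upright within about 2.5 mm of their starting marks, and the arm never went near the jar, tape or brush.

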